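Load the lever-arch carrier sled

TASK

Lift the lever on the sled so that its bar springs open, take the old wooden block out and set it down on the bench clear of the slideway, and lay all the battens from the bench flat in the bed, side by side, each lying front to back across the line of the bar. Then press the lever fully down and let go, tug the bar's knob gently upward to check that the catch holds (if it gives way and springs open, press the lever down again and tug again), and after that slide the sled to the left until its brass pointer stands at the brass mark. Leave the other things on the bench where they are.

Things in the scene. Friction and masses are not known exactly. Their poses are not given: they have to be found in the camera images.
- bed (a point): Centre of the floor of the bed of the sled, an aluminium tray. Axes: z up, y to the left along the slideway (the only way the sled moves), x away from the robot. Inside it is 129 mm in x, 214 mm in y; floor 40 mm above the bench. End walls (y = -/+111 mm) rise 16 mm, front and back lips (x = -/+68 mm) 10 mm above the floor. The bar's hinge runs along y at x = 82, z = 22 mm.
- sled (a joint): Travel of the sled along the slideway, m: 0 at the right-hand end, 0.12 at the left-hand end; it starts near 0. About 4 N moves it; it stays where it is left. 
- slideway_mid (a point): The middle of the slideway on the bench; axes as for the bed. The slideway is fixed to the bench, 390 mm long (y from -195 to 195 mm), reaches from x = -97 to 70 mm and is up to 28 mm high; the sled's travel centres on it.
- pointer (a point): Tip of the small brass tongue in the middle of the sled's front edge; it moves with the sled.
- mark_top (a point): Top of the upright brass index blade (6 mm wide in y) on the front edge of the slideway, 40 mm above the bench; its place along the slideway changes from start to start. Axes as for the bed. The sled is at the mark when the pointer's tip stands right behind the blade, with the same y along the slideway.
- slide_grip (a point): A fixed upright black post on the left-hand end of the sled, 18 mm in diameter, 50 mm tall, by which the sled can be moved; the point is on its axis, 20 mm below its top and 30 mm above the bed floor. The sled's end wall is 33 mm from this axis, towards -y.
- lever (a joint): Angle of the lever at the right-hand end of the sled, rad: 0 down (level, knob toward the robot), 1.2 up. It turns about the bed's +y. An over-centre spring snaps it down to 0 from below 0.6 and up to 1.2 from above. About 14 N at the knob lifts it from 0 or presses it from 1.2, less towards 0.6. The bar turns with it, 1.4 times as far: level over the bed at 0, up and back behind it at 1.2.
- lever_knob (a point): Centre of the lever's knob, a black roller 22 mm in diameter, 30 mm long in y, 110 mm from the lever's hinge, 72 mm above the bench when down. Its flat ends can be pinched from above across y; it may turn between the fingers as the lever swings. About 25 mm is free beside each end.
- lever_hinge (a point): The point on the lever's hinge axis (which runs along the bed's y) that is level in y with the middle of the knob.
- bar (a joint): How far the bar gives upward against its catch spring, rad: 0 at rest, at most 0.16. With the lever down, about 3 N upward on the bar's knob gives 0.06 (5 mm at the knob), about 7 N the full 0.16 (14 mm); above about 12 N the catch lets go and lever and bar spring open. A real check gives at least 0.06 for a moment.
- bar_knob (a point): Centre of the black ball knob (26 mm in diameter, on a 12 mm stem) in the middle of the steel bar (10 mm thick, along y, an arch at each end, hinge 87 mm behind it). When shut the bar lies over the middle of the bed, 42 mm above its floor, and the ball's centre is 72 mm above the floor; when open the ball is behind the bed. Pinched across y it tilts freely as it rises (moving back 6 mm per 10 mm).
- offcut_mid (a point): Centre of the small wooden block left in the bed, 50 mm (its x) by 60 mm (its y) by 30 mm high.
- blank_1_mid (a point): Centre of a wooden blank, a batten 110 mm long (its x), 30 mm wide (its y), 26 mm high, lying on the bench. Some starts have only two blanks; an absent one is given as None.
- blank_2_mid (a point): Centre of a wooden blank, a batten 110 mm long (its x), 30 mm wide (its y), 26 mm high, lying on the bench. Some starts have only two blanks; an absent one is given as None.
- blank_3_mid (a point): Centre of a wooden blank, a batten 110 mm long (its x), 30 mm wide (its y), 26 mm high, lying on the bench. Some starts have only two blanks; an absent one is given as None.
- clamp_fixture: Fixed equipment to keep clear of: a wooden plate, 220 mm (x) by 140 mm (y), 18 mm thick with fences up to 34 mm and a toggle clamp (up to 182 mm, on its far half); origin in the middle of the plate's underside. Other fixed equipment (vice, tool rack, drawer unit) stands along the back, more than 0.59 m ahead of the robot.
- parts_tin: Bystander, not to be moved: an open round grey tin, 89 mm across, 32 mm high; origin in the middle of its underside.
- tape_measure: Bystander, not to be moved: a yellow tape measure, 36x76x66 mm, standing on edge; origin in the middle of its underside.
- collet_nut: Bystander, not to be moved: a steel clamping nut, 54 mm across, 24 mm high; origin in the middle of its underside.
- collet_1: Bystander, not to be moved: a steel spring collet, 32 mm across, 42 mm high; origin in the middle of its underside.

How it is judged:
On the way, in this order (a step that is already met when the one before it is completed fails the run):
1. the lever is lifted and the bar has sprung open (value of joint lever above 1 rad), for 0.2 s.
2. with the bar open, the block is on the bench and every blank lies flat in the bed (value of joint lever above 1 rad and height (world z) of offcut_mid between 0.005 and 0.035 m and (y of offcut_mid in the frame of slideway_mid above 0.215 m or y of offcut_mid in the frame of slideway_mid below -0.215 m or x of offcut_mid in the frame of slideway_mid above 0.1 m or x of offcut_mid in the frame of slideway_mid below -0.125 m) and z of blank_1_mid in the frame of bed between 0.008 and 0.0165 m and x of blank_1_mid in the frame of bed between -0.03 and 0.03 m and y of blank_1_mid in the frame of bed between -0.1 and 0.1 m and angle between the x axis of each of blank_1_mid, blank_2_mid, blank_3_mid and the x axis of bed, either way round below 0.8 rad and z of blank_2_mid in the frame of bed between 0.008 and 0.0165 m and x of blank_2_mid in the frame of bed between -0.03 and 0.03 m and y of blank_2_mid in the frame of bed between -0.1 and 0.1 m and z of blank_3_mid in the frame of bed between 0.008 and 0.0165 m and x of blank_3_mid in the frame of bed between -0.03 and 0.03 m and y of blank_3_mid in the frame of bed between -0.1 and 0.1 m), for 0.2 s.
3. the lever is pressed fully down and let go, and stays down (value of joint lever below 0.1 rad and contact force between the fingers and anything else below 0.3 N), for 0.3 s.
4. the bar is tugged upward and the catch holds (value of joint lever below 0.1 rad and value of joint bar above 0.06 rad), for 0.15 s.
5. the sled has been slid to the mark (value of joint lever below 0.1 rad and y of pointer in the frame of mark_top between -0.008 and 0.008 m), for 0.2 s.
At the end, for the whole second after the job is handed in: Lever under 0.1 rad, bar give under 0.04 rad, pointer within 8 mm of the mark; every blank flat on the bed floor, its centre within 30 mm in x and 100 mm in y of the bed's centre, its length within 0.8 rad of the bed's x; the block on the bench with its centre at least 20 mm outside the slideway (all of step 5 and value of joint bar below 0.04 rad and z of blank_1_mid in the frame of bed between 0.008 and 0.0165 m and x of blank_1_mid in the frame of bed between -0.03 and 0.03 m and y of blank_1_mid in the frame of bed between -0.1 and 0.1 m and angle between the x axis of each of blank_1_mid, blank_2_mid, blank_3_mid and the x axis of bed, either way round below 0.8 rad and z of blank_2_mid in the frame of bed between 0.008 and 0.0165 m and x of blank_2_mid in the frame of bed between -0.03 and 0.03 m and y of blank_2_mid in the frame of bed between -0.1 and 0.1 m and z of blank_3_mid in the frame of bed between 0.008 and 0.0165 m and x of blank_3_mid in the frame of bed between -0.03 and 0.03 m and y of blank_3_mid in the frame of bed between -0.1 and 0.1 m and height (world z) of offcut_mid between 0.005 and 0.035 m and (y of offcut_mid in the frame of slideway_mid above 0.215 m or y of offcut_mid in the frame of slideway_mid below -0.215 m or x of offcut_mid in the frame of slideway_mid above 0.1 m or x of offcut_mid in the frame of slideway_mid below -0.125 m)); the robot touches nothing.
It fails at once if the parts_tin is moved more than 30 mm (distance of parts_tin from where it was at the start of the episode above 0.03 m).
It fails at once if the tape_measure is moved more than 30 mm (distance of tape_measure from where it was at the start of the episode above 0.03 m).
It fails at once if the collet_nut is moved more than 30 mm (distance of collet_nut from where it was at the start of the episode above 0.03 m).
It fails at once if the collet_1 is moved more than 30 mm (distance of collet_1 from where it was at the start of the episode above 0.03 m).
Of blank_1, blank_2, blank_3 only 2 to 3 are there at a start; the rules pass over those that are not, and their reading is None.
At some moment in a run one of blank_1, blank_2, blank_3 may be knocked a few centimetres aside while the robot is not near it.
Once in a run the grip may slacken for a moment while it holds something.
It also fails if it takes over 208 s, if anything falls off the work surface, if the arm or the gripper's body presses on something with over 40 N, if the wrist force passes 120 N, or if a joint passes its speed limit or range.

ROBOT

A 6-joint arm with a two-finger parallel gripper is mounted at the origin on a cart in front of the work surface, level with it; the furniture and walls round the work are solid. World frame = base frame: x ahead of the robot, y to its left, z up, the work surface at z = 0. Lengths are in m, angles in rad, forces in N, time in s.
With the tool pointing down it reaches from about 0.375 to 0.925 m from the base axis. Payload 5.7 kg.
Tool frame: the origin (TCP) lies between the finger pads; the fingertips stand 14 mm ahead of it and the grasp point (between the pads) lies 5 mm behind it; y points along the fingers, z is the direction in which the jaws open and shut, and the axes are right-handed (so a half turn about y gives the same grasp; the last joint's range is limited). The gripper opens to 85 mm and grips with 20 to 120 N. Pads are 22 mm wide; open, the fingers measure 114 mm over their backs; the gripper's body (76 mm by 85 mm) begins 54 mm behind the grasp point. The pads swing forward as they close: fully open they stand 13 mm farther back than shut.
Start: joints at [-1.432, 0.359, 1.51, -0, 1.272, -0.115], TCP at [0.151, -0.581, 0.245] pointing down, gripper open.
Joint ranges: [-2.97, 2.97], [-1.01, 2.36], [0.21, 2.38], [-0.96, 4.11], [0.2, 2.71], [-2.98, 2.98]. Speed limits (rad/s): [2.39, 2.39, 3.14, 3.14, 3.14, 3.14].

INTERFACE

Orientations are given as a rotation vector (axis times angle).
In Python, from plant import env gives the robot as it stands. The module is installed in compiled form; this text tells all that it offers.
- The arm moves only by the tool jog_arm, never from a script. Its argument "plan" is a list of rows, each an object with "travel": the shift along the world's x, y, z in m, a list of three; "twist": the turn about the world's z in rad. A call has 1 to 12 rows; each row shifts and turns the pose as measured when the row begins; what a row does not reach is not made up. A row lasts 1/10 s, in which the tool goes at most 50 mm and 8.59 degrees, less where a joint would pass 70% of its speed; a pose out of reach is approached as far as the arm can. A call with a gripper value outside its range is refused whole. "hand" is the opening, from -1 (shut) to 1 (fully open), so that 0 is half open, set as the call begins (left out, the last holds). The fingers move at their own pace and stop on an object; the grip force is fixed at half the most. Time passes only in rows, so rows that do not move let the fingers close. It gives the time, the measured TCP pose, the force and the opening at its end, in the units of the state.
- env.get_obs(): the state, without advancing time (a new reading comes with each control period).
- env.camera(name): name is "scene" or "top" or "wrist"; returns the picture (400x640x3 uint8, red, green, blue); there is no depth.
- env.camera_model(name): a dict with "fx", "fy", "cx", "cy" (pixels), "k1" (the pictures are not rectified: a ray, as slopes to the right and down, at radius r is drawn at 1 + k1 r^2 times it, then the intrinsics apply), "R" (3x3) and "t" (3): a world point X has camera coordinates R X + t; the wrist camera has in their place "T_tool_cam" (4x4, takes a point from camera to tool coordinates, whose origin is the TCP and whose axes are the tool frame's). Camera axes: x right, y down, z forward; pixel columns grow to the right and rows downward; lengths in m; the calibration is good to about 2 mm. A picture is of the moment at which its call begins: read the wrist's pose just before it. camera_model takes no time and is no camera call.
- env.hand_in(): hands the job in, once; it reports no verdict.
The state is a dict: "time_s": time; "joint_positions": joint angles; "qvel": joint speeds; "joint_efforts": joint torques, N m; "tool_pos": TCP position; "tool_rot": TCP orientation; "ft_force": force on the tool from outside, world axes, zero at the start; "torque": the same for the moment, N m; "finger_gap": opening from 0.0 (shut) to 1.0 (fully open).
Only numpy, scipy, OpenCV 4.12 (cv2) and the standard library are available. Lean on these libraries where they do the work, as an engineer would, in place of code of your own. Each camera call takes 0.05 s, during which the arm holds its last target. There are 200 camera calls.

## Working session

There is one attempt and no reset: what is moved stays moved. The work goes in short steps, Python scripts to look and compute and a tool call to move; the robot and the scene stay as the last step left them, time stands still between calls to the robot, and variables do not carry over. Pictures are saved under pics/ and viewed, about 12 in all and at most 16, crops included, and the job is handed in when it is done.

Besides the shell and the picture viewer there is one more tool, called after "Emit:" by a JSON object that holds its "fn" and its "kwargs", one argument or row to a line. jog_arm: Moves the arm, as the interface text tells. Its arguments: {"type":"object","properties":{"plan":{"type":"array","items":{"type":"object","properties":{"travel":{"type":"array","items":{"type":"number"}},"twist":{"type":"number"}}}},"hand":{"type":"number"}},"required":["plan"]}

```bash
mkdir -p pics; cat > h.py <<'E'
import numpy as np, cv2
from plant import env
from scipy.spatial.transform import Rotation as Ro
def cam(n):
    m=env.camera_model(n)
    if 'R' in m: return m,np.array(m['R']),np.array(m['t'])
    o=env.get_obs(); T=np.eye(4); T[:3,:3]=Ro.from_rotvec(o['tool_rot']).as_matrix(); T[:3,3]=o['tool_pos']
    W=np.linalg.inv(T@np.array(m['T_tool_cam'])); return m,W[:3,:3],W[:3,3]
def snap(n,f):
    c=cam(n); im=env.camera(n)[:,:,::-1].copy(); cv2.imwrite(f'pics/{f}.png',im); np.savez(f'pics/{f}.npz',R=c[1],t=c[2]); return im
def load(n,f):
    d=np.load(f'pics/{f}.npz'); return env.camera_model(n),d['R'],d['t']
def ray(c,u,v):
    m,R,t=c; x=(u-m['cx'])/m['fx'];y=(v-m['cy'])/m['fy']; rd=np.hypot(x,y); r=rd
    for _ in range(30): r=rd/(1+m['k1']*r*r)
    s=r/rd if rd>0 else 1
    d=R.T@np.array([x*s,y*s,1]); return -R.T@t,d
def onz(c,u,v,z):
    o,d=ray(c,u,v); return o+d*(z-o[2])/d[2]
def proj(c,X):
    m,R,t=c; p=R@np.array(X)+t; x,y=p[:2]/p[2]; k=1+m['k1']*(x*x+y*y); return m['fx']*x*k+m['cx'],m['fy']*y*k+m['cy']
def st():
    o=env.get_obs(); print(o['time_s'],np.round(o['tool_pos'],4),np.round(o['tool_rot'],3),np.round(o['ft_force'],1),o['finger_gap'],np.round(o['joint_positions'],2))
E
python3 - <<'E'
from h import *
st(); 
for n in('top','scene'):
    snap(n,n+'0'); c=cam(n); print(n,c[0]['fx'],-c[1].T@c[2])
print(env.camera_model('wrist'))
E
```

```text
0.0 [ 0.1505 -0.5801  0.2444] [-0.266  2.088 -2.084] [-0.1  0.2  0.9] 1.0017271581012814 [-1.43  0.36  1.51  0.    1.27 -0.12]
top 406.7453863661369 [ 0.44675943 -0.03562965  1.48295661]
scene 463.5236067284006 [-0.59845017  0.23186027  0.60160287]
{'fx': 332.31279398619733, 'fy': 332.31279398619733, 'cx': 321.9166886991876, 'cy': 193.70756307607354, 'k1': -0.03715228413722896, 'T_tool_cam': array([[ 1.43586654e-04,  9.50867231e-01,  3.09598916e-01,
        -7.91137084e-02],
       [-5.54260040e-04, -3.09598796e-01,  9.50867119e-01,
        -1.29502278e-01],
       [ 9.99999836e-01, -3.08130135e-04,  4.82573455e-04,
        -9.92472079e-05],
       [ 0.00000000e+00,  0.00000000e+00,  0.00000000e+00,
         1.00000000e+00]])}
```

View pics/top0.png

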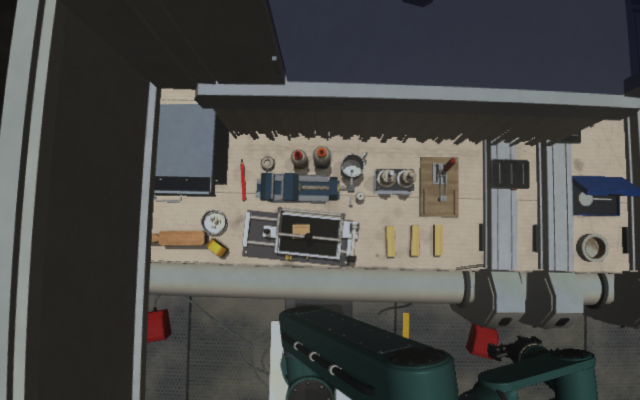

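View pics/scene0.png

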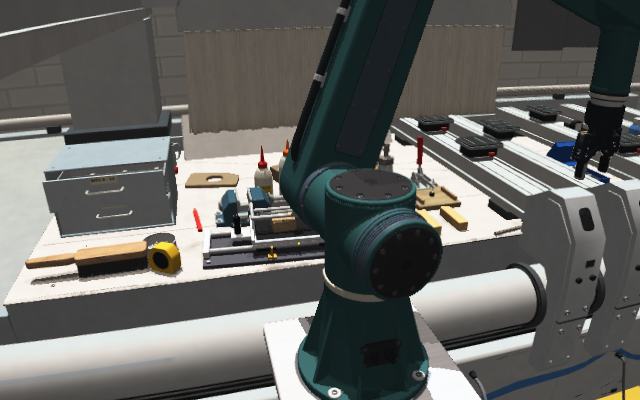

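```bash
python3 - <<'E'
from h import *
im=cv2.imread('pics/top0.png')[150:275,235:460]
cv2.imwrite('pics/c0.png',cv2.resize(im,None,fx=3.5,fy=3.5,interpolation=cv2.INTER_CUBIC))
c=cam('top'); print(c[1])
full=cv2.imread('pics/top0.png'); hsv=cv2.cvtColor(full,cv2.COLOR_BGR2HSV)
for u,v in((390,240),(415,240),(437,240),(301,231),(350,90+150),(289,257)): print(u,v,hsv[v,u],onz(c,u,v,0.026).round(3))
m=cv2.inRange(hsv,(15,90,120),(32,255,255)); n,l,s,ce=cv2.connectedComponentsWithStats(m)
for i in range(1,n):
    if s[i,4]>8:
        cn=cv2.findContours((l==i).astype('uint8'),0,2)[0][0]; r=cv2.minAreaRect(cn); print(s[i],ce[i].round(1),[round(x,1) for x in (*r[0],*r[1],r[2])])
E
```

```text
[[ 0.02567901 -0.99958824 -0.0128035 ]
 [-0.99644441 -0.02456596 -0.08059184]
 [ 0.08024413  0.01482749 -0.99666495]]
390 240 [ 24 102 172] [ 0.449 -0.263  0.026]
415 240 [ 24 105 173] [ 0.451 -0.352  0.026]
437 240 [ 24 103 171] [ 0.453 -0.432  0.026]
301 231 [ 17 102 168] [0.473 0.056 0.026]
350 240 [106  16 178] [ 0.446 -0.12   0.026]
289 257 [ 23 144 113] [0.38  0.096 0.026]
[456 195   1  11  11] [456. 200.] [456.0, 200.0, 10.0, 0.0, -90.0]
[293 225  17  10 141] [300.4 228.9] [301.0, 229.5, 9.0, 16.0, 90.0]
[435 225   8  30 211] [438.1 239.6] [438.5, 239.5, 29.0, 7.0, 90.0]
[386 226   9  31 245] [390.1 240.9] [390.0, 241.0, 30.0, 8.0, 90.0]
[411 226   9  30 237] [414.9 240.7] [415.0, 240.5, 29.0, 8.0, 90.0]
[152 231  52  14 545] [178.7 237.8] [177.5, 237.5, 51.0, 13.0, -0.0]
[207 238  17  17 152] [214.8 247.2] [214.3, 247.2, 16.9, 9.9, 39.8]
[285 255   4   5  11] [286.5 257.2] [286.2, 257.2, 3.5, 2.8, 45.0]
[403 313   6  25 146] [405.5 324.7] [405.5, 325.0, 24.0, 5.0, 90.0]
```

View pics/c0.png

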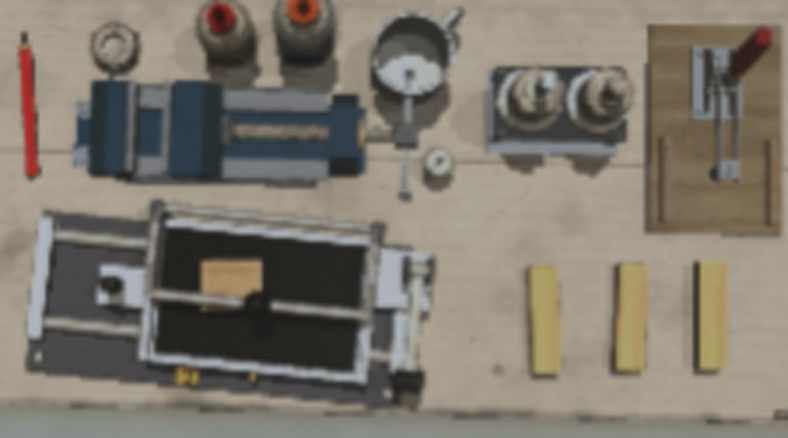

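Emit:
{"fn": "jog_arm", "kwargs": {
  "plan": [
    {"travel": [0, 0, 0.05]},
    {"travel": [0.03, 0.04, 0.02]},
    {"travel": [0.03, 0.04, 0.01]},
    {"travel": [0.03, 0.04, 0]},
    {"travel": [0.03, 0.04, 0]},
    {"travel": [0.03, 0.04, 0]},
    {"travel": [0.03, 0.04, 0]},
    {"travel": [0.03, 0.04, 0]},
    {"travel": [0.02, 0.04, 0]}
  ]
}}

```text
schema error: expected keys travel, twist
```

```bash
python3 - <<'E'
from h import *
st(); o=env.get_obs(); print(Ro.from_rotvec(o['tool_rot']).as_matrix().round(3)); print(cam('wrist')[1], -cam('wrist')[1].T@cam('wrist')[2])
E
```

```text
0.1 [ 0.1505 -0.5802  0.2445] [-0.266  2.088 -2.084] [-0.8 -0.2 -0.4] 1.0001901436005813 [-1.43  0.36  1.51 -0.    1.27 -0.12]
[[-0.968 -0.     0.251]
 [-0.251  0.002 -0.968]
 [-0.    -1.    -0.002]]
[[ 0.25089224 -0.96801435 -0.00114405]
 [-0.92041979 -0.23892227  0.30942456]
 [-0.29980075 -0.07657922 -0.9509233 ]] [ 0.22710798 -0.5604312   0.37404616]
```

Emit:
{"fn": "jog_arm", "kwargs": {
  "plan": [
    {"travel": [0, 0, 0.05], "twist": 0},
    {"travel": [0.03, 0.035, 0.02], "twist": -0.05},
    {"travel": [0.03, 0.035, 0.02], "twist": -0.05},
    {"travel": [0.03, 0.035, 0], "twist": -0.05},
    {"travel": [0.03, 0.035, 0], "twist": -0.05},
    {"travel": [0.03, 0.035, 0], "twist": -0.05},
    {"travel": [0.03, 0.035, 0], "twist": 0},
    {"travel": [0.03, 0.035, 0], "twist": 0},
    {"travel": [0.03, 0.035, 0], "twist": 0},
    {"travel": [0, 0, 0], "twist": 0}
  ]
}}

```text
time_s: 1.1
tool_pos: [0.3948, -0.2887, 0.3331]
tool_rot: [-0.017, -2.226, 2.208]
ft_force: [-0.5, 0.2, 0.0]
finger_gap: 1.003
```

```bash
python3 - <<'E'
from h import *
st(); snap('wrist','w1')
E
```

```text
1.1 [ 0.3948 -0.2887  0.3331] [-0.017 -2.226  2.208] [-0.5  0.2  0. ] 1.0028521735981446 [-0.78  0.12  1.61  0.01  1.41  0.8 ]
```

View pics/w1.png

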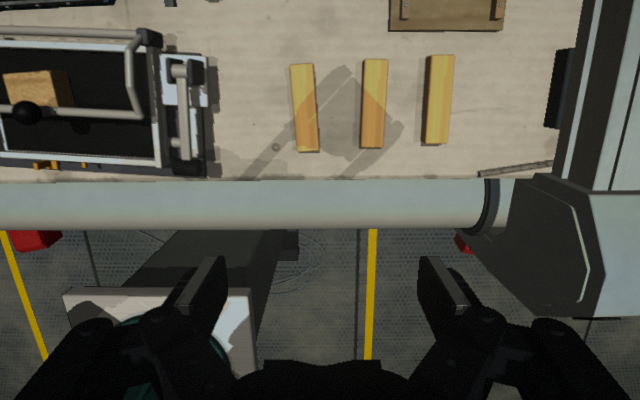

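Emit:
{"fn": "jog_arm", "kwargs": {
  "plan": [
    {"travel": [0.02, 0.045, 0], "twist": 0},
    {"travel": [0.02, 0.045, 0], "twist": -0.05},
    {"travel": [0.01, 0.045, 0], "twist": 0},
    {"travel": [0.01, 0.045, 0], "twist": 0},
    {"travel": [0, 0.045, 0], "twist": 0},
    {"travel": [0, 0.045, 0], "twist": 0},
    {"travel": [0, 0.045, 0], "twist": 0},
    {"travel": [0, 0, 0], "twist": 0}
  ]
}}

```text
time_s: 1.95
tool_pos: [0.4515, 0.0218, 0.3314]
tool_rot: [-0.085, -2.182, 2.179]
ft_force: [0.4, -0.6, 0.3]
finger_gap: 1.002
```

```bash
python3 - <<'E'
from h import *
st(); snap('wrist','w2')
c=load('wrist','w1'); hsv=cv2.cvtColor(cv2.imread('pics/w1.png'),cv2.COLOR_BGR2HSV)
m=cv2.inRange(hsv,(15,90,90),(32,255,255)); n,l,s,ce=cv2.connectedComponentsWithStats(m)
for i in range(1,n):
    if s[i,4]>800 and ce[i][1]<160:
        cn=cv2.findContours((l==i).astype('uint8'),0,2)[0][0]
        P=np.array([onz(c,*p[0],0.026)[:2] for p in cn]).astype('f4')*1000
        r=cv2.minAreaRect(P); print(ce[i].round(1),[round(float(x),1) for x in (*r[0],*r[1],r[2])])
E
```

```text
1.95 [0.4515 0.0218 0.3314] [-0.085 -2.182  2.179] [ 0.4 -0.6  0.3] 1.0024009845609754 [-0.11  0.06  1.68  0.    1.4   1.54]
[450.5  15.3] [555.4, -438.1, 31.8, 134.5, 0.2]
[439.2  98.4] [455.8, -436.1, 108.7, 29.7, 0.3]
[373.7 102.5] [451.5, -352.9, 29.8, 109.2, 88.9]
[304.3 106.6] [447.2, -264.6, 110.0, 30.4, 3.3]
[30.6 87.7] [479.1, 93.9, 45.3, 66.1, 1.4]
```

View pics/w2.png

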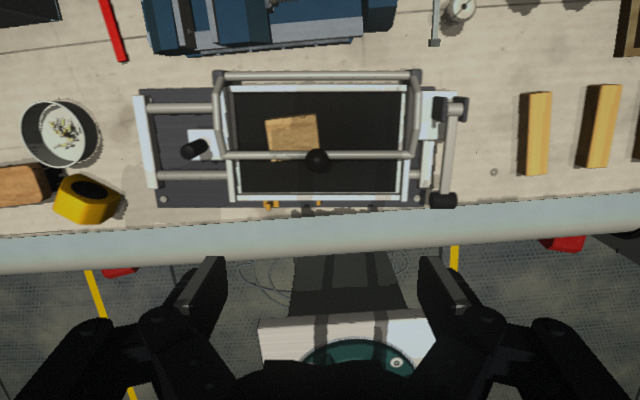

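```bash
python3 - <<'E'
from h import *
c=load('wrist','w2'); im=cv2.imread('pics/w2.png'); 
cr=im[60:215,125:475]; cv2.imwrite('pics/c2.png',cv2.resize(cr,None,fx=2.28,fy=2.28,interpolation=cv2.INTER_CUBIC))
for n,u,v,z in(('barknob',318,160,.112),('levknob',443,201,.072),('post',200,146,.09),('mark',271,203,.04),('mark2',276,203,.04),('ptr',318,203,.04)): print(n,onz(c,u,v,z).round(4))
hsv=cv2.cvtColor(im,cv2.COLOR_BGR2HSV)
m=cv2.inRange(hsv,(10,70,90),(32,255,255)); n,l,s,ce=cv2.connectedComponentsWithStats(m)
for i in range(1,n):
    if s[i,4]>5 and ce[i][1]<220 and 250<ce[i][0]<330:
        cn=cv2.findContours((l==i).astype('uint8'),0,2)[0][0]
        z=.07 if s[i,4]>500 else .04
        P=np.array([onz(c,*p[0],z)[:2] for p in cn]).astype('f4')*1000
        r=cv2.minAreaRect(P); print(s[i],ce[i].round(1),[round(float(x),1) for x in (*r[0],*r[1],r[2])],onz(c,*ce[i],z).round(4))
E
```

```text
barknob [0.4552 0.0259 0.112 ]
levknob [ 0.3827 -0.1238  0.072 ]
post [0.4771 0.1579 0.09  ]
mark [0.3859 0.096  0.04  ]
mark2 [0.3854 0.0892 0.04  ]
ptr [0.381  0.0329 0.04  ]
[ 265  114   54   37 1723] [292.2 133.2] [479.2, 55.1, 41.3, 60.0, 1.5] [0.4803 0.0545 0.07  ]
[271 159  10   3  24] [274.9 159.8] [444.0, 82.7, 11.7, 2.6, 85.4] [0.4443 0.0835 0.04  ]
[263 201  17  10 112] [270.6 204.8] [382.3, 96.3, 21.9, 12.9, 85.5] [0.3835 0.0968 0.04  ]
[316 200   5   6  24] [318.  202.7] [381.7, 32.9, 5.4, 7.1, 85.4] [0.3814 0.0329 0.04  ]
```

View pics/c2.png

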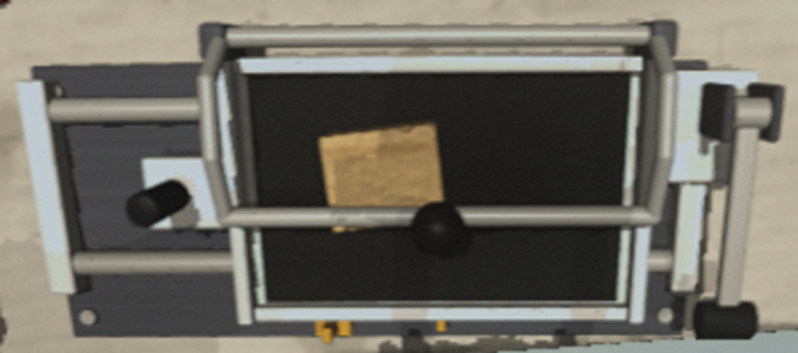

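Emit:
{"fn": "jog_arm", "kwargs": {
  "plan": [
    {"travel": [-0.017, -0.036, -0.02], "twist": 0},
    {"travel": [-0.017, -0.036, -0.02], "twist": 0},
    {"travel": [-0.017, -0.037, -0.02], "twist": 0},
    {"travel": [-0.017, -0.037, -0.02], "twist": 0},
    {"travel": [0, 0, -0.04], "twist": 0},
    {"travel": [0, 0, -0.04], "twist": 0},
    {"travel": [0, 0, -0.02], "twist": 0},
    {"travel": [0, 0, 0], "twist": 0}
  ],
  "hand": 0.0
}}

```text
time_s: 2.8
tool_pos: [0.3795, -0.1486, 0.1478]
tool_rot: [-0.108, -2.165, 2.19]
ft_force: [-1.4, -0.1, 0.9]
finger_gap: 0.498
```

```bash
python3 - <<'E'
from h import *
st(); o=env.get_obs(); print(Ro.from_rotvec(o['tool_rot']).as_matrix().round(3));im=snap('wrist','w3'); c=load('wrist','w3'); print(proj(c,[.383,-.124,.072]),proj(c,o['tool_pos']),proj(c,[o['tool_pos'][0],o['tool_pos'][1],.072]))
E
```

```text
2.8 [ 0.3795 -0.1486  0.1478] [-0.108 -2.165  2.19 ] [-1.4 -0.1  0.9] 0.4975770322607191 [-0.54  0.21  2.03 -0.01  0.89  1.13]
[[-0.996  0.006 -0.092]
 [ 0.092 -0.012 -0.996]
 [-0.007 -1.     0.011]]
(np.float64(282.85383112925626), np.float64(210.60144520310553)) (np.float64(321.735654246501), np.float64(272.66855035740747)) (np.float64(320.48061521578177), np.float64(212.18038674640053))
```

View pics/w3.png

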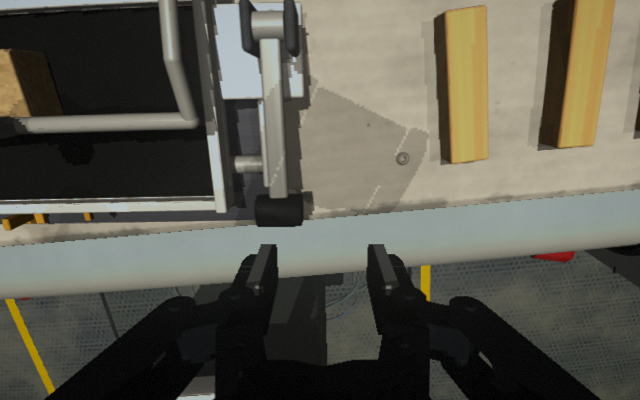

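Emit:
{"fn": "jog_arm", "kwargs": {
  "plan": [
    {"travel": [0.004, 0.013, 0], "twist": 0.015},
    {"travel": [0, 0.0135, 0], "twist": 0},
    {"travel": [0, 0, 0], "twist": 0}
  ]
}}

```text
time_s: 3.15
tool_pos: [0.3866, -0.1238, 0.1519]
tool_rot: [-0.1, -2.171, 2.203]
ft_force: [0.3, -0.1, 0.3]
finger_gap: 0.501
```

```bash
python3 - <<'E'
from h import *
st()
c=load('wrist','w2')
A=onz(c,125+230/2.28,60+216/2.28,.082);B=onz(c,125+655/2.28,60+216/2.28,.082); d=A-B; print('yaw bar',-np.arctan2(d[0],d[1]),(A+B)/2)
A=onz(c,125+255/2.28,60+315/2.28,.05);B=onz(c,125+620/2.28,60+313/2.28,.05); d=A-B; print('yaw lip',-np.arctan2(d[0],d[1]),(A+B)/2)
A=onz(c,125+240/2.28,60+65/2.28,.05);B=onz(c,125+640/2.28,60+65/2.28,.05); d=A-B; print('yaw lip',-np.arctan2(d[0],d[1]),(A+B)/2)
print('post',onz(c,188.6,150.8,.09), 'knob',onz(load('wrist','w3'),280,209,.072))
E
```

```text
3.15 [ 0.3866 -0.1238  0.1519] [-0.1   -2.171  2.203] [ 0.3 -0.1  0.3] 0.5008527360130077 [-0.47  0.2   2.03 -0.01  0.89  1.18]
yaw bar -0.07893843006530792 [0.45492203 0.0250761  0.082     ]
yaw lip -0.07292842357562297 [0.39192704 0.03345299 0.05      ]
yaw lip -0.07932116080228442 [0.52804835 0.02069349 0.05      ]
post [0.47282286 0.17195782 0.09      ] knob [ 0.38429771 -0.12227303  0.072     ]
```

Emit:
{"fn": "jog_arm", "kwargs": {
  "plan": [
    {"travel": [-0.002, 0.001, -0.03], "twist": 0.0},
    {"travel": [0, 0, -0.03], "twist": 0},
    {"travel": [0, 0, -0.015], "twist": 0},
    {"travel": [0, 0, -0.008], "twist": 0},
    {"travel": [0, 0, 0], "twist": 0}
  ]
}}

```text
time_s: 3.65
tool_pos: [0.3927, -0.1253, 0.073]
tool_rot: [-0.111, -2.174, 2.224]
ft_force: [-0.5, 0.7, 1.1]
finger_gap: 0.503
```

Emit:
{"fn": "jog_arm", "kwargs": {
  "plan": [
    {"travel": [-0.009, 0.003, -0.004], "twist": 0.01},
    {"travel": [0, 0, 0], "twist": 0}
  ]
}}

```text
time_s: 3.85
tool_pos: [0.3844, -0.1226, 0.0701]
tool_rot: [-0.101, -2.18, 2.233]
ft_force: [-0.2, -0.0, 0.1]
finger_gap: 0.497
```

```bash
python3 - <<'E'
from h import *
st();o=env.get_obs(); print(Ro.from_rotvec(o['tool_rot']).as_matrix().round(3))
E
```

```text
3.85 [ 0.3844 -0.1226  0.0701] [-0.101 -2.18   2.233] [-0.2 -0.   0.1] 0.497311713736175 [-0.47  0.35  2.14 -0.01  0.62  1.17]
[[-0.998  0.031 -0.06 ]
 [ 0.059 -0.025 -0.998]
 [-0.032 -0.999  0.023]]
```

Emit:
{"fn": "jog_arm", "kwargs": {
  "plan": [
    {"travel": [0, 0, -0.003], "twist": 0.0},
    {"travel": [0, 0, 0], "twist": 0},
    {"travel": [0, 0, 0], "twist": 0},
    {"travel": [0, 0, 0], "twist": 0},
    {"travel": [0, 0, 0], "twist": 0}
  ],
  "hand": -1
}}

```text
time_s: 4.35
tool_pos: [0.3852, -0.1229, 0.0686]
tool_rot: [-0.107, -2.179, 2.234]
ft_force: [-0.5, -0.8, -4.2]
finger_gap: 0.34
```

Emit:
{"fn": "jog_arm", "kwargs": {
  "plan": [
    {"travel": [0.001, 0, 0.014], "twist": 0},
    {"travel": [0.002, 0, 0.013], "twist": 0},
    {"travel": [0.004, 0, 0.0125], "twist": 0},
    {"travel": [0.0055, 0, 0.012], "twist": 0},
    {"travel": [0.007, -0.001, 0.011], "twist": 0},
    {"travel": [0, 0, 0], "twist": 0}
  ]
}}

```text
time_s: 4.95
tool_pos: [0.4017, -0.1231, 0.1283]
tool_rot: [-0.098, -2.178, 2.225]
ft_force: [1.6, -1.8, -4.7]
finger_gap: 0.334
```

Emit:
{"fn": "jog_arm", "kwargs": {
  "plan": [
    {"travel": [0.009, -0.001, 0.012], "twist": 0},
    {"travel": [0.009, -0.001, 0.0095], "twist": 0},
    {"travel": [0.0105, -0.001, 0.008], "twist": 0},
    {"travel": [0.0115, -0.001, 0.007], "twist": 0},
    {"travel": [0.012, -0.001, 0.0055], "twist": 0},
    {"travel": [0, 0, 0], "twist": 0}
  ]
}}

```text
time_s: 5.55
tool_pos: [0.4542, -0.1273, 0.1706]
tool_rot: [-0.094, -2.179, 2.222]
ft_force: [5.7, 0.7, 1.5]
finger_gap: 0.336
```

Emit:
{"fn": "jog_arm", "kwargs": {
  "plan": [
    {"travel": [0, 0, 0], "twist": 0},
    {"travel": [0, 0, 0], "twist": 0},
    {"travel": [0, 0, 0], "twist": 0},
    {"travel": [0, 0, 0.04], "twist": 0},
    {"travel": [0, 0, 0.04], "twist": 0},
    {"travel": [0, 0.03, 0.02], "twist": 0},
    {"travel": [0, 0.04, 0], "twist": 0},
    {"travel": [0, 0.04, 0], "twist": 0},
    {"travel": [0, 0.04, 0], "twist": 0},
    {"travel": [0, 0, 0], "twist": 0}
  ],
  "hand": 0
}}

```text
time_s: 6.55
tool_pos: [0.4563, 0.0257, 0.2753]
tool_rot: [-0.105, -2.178, 2.224]
ft_force: [0.1, -0.4, 0.4]
finger_gap: 0.499
```

```bash
python3 - <<'E'
from h import *
st(); snap('wrist','w4')
E
```

```text
6.55 [0.4563 0.0257 0.2753] [-0.105 -2.178  2.224] [ 0.1 -0.4  0.4] 0.49946207156342376 [-0.08  0.11  1.78 -0.02  1.23  1.56]
```

View pics/w4.png

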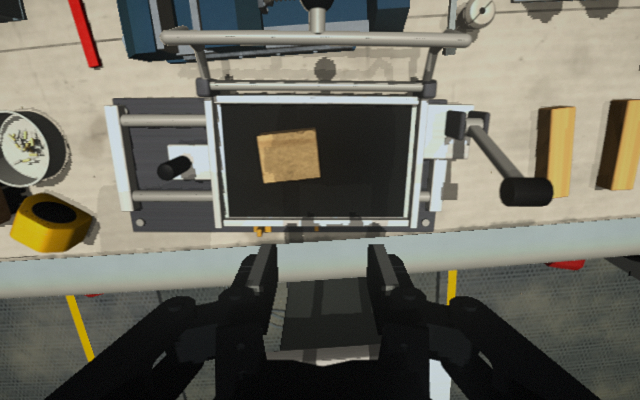

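```bash
cat >> h.py <<'E'
def rects(f,z,lo=(10,70,90),amin=800,vmax=225,roi=None):
    c=load('wrist',f); hsv=cv2.cvtColor(cv2.imread(f'pics/{f}.png'),cv2.COLOR_BGR2HSV)
    n,l,s,ce=cv2.connectedComponentsWithStats(cv2.inRange(hsv,lo,(32,255,255)))
    for i in range(1,n):
        if s[i,4]>amin and ce[i][1]<vmax:
            cn=cv2.findContours((l==i).astype('uint8'),0,2)[0][0]
            P=np.array([onz(c,*p[0],z)[:2] for p in cn]).astype('f4')*1000
            r=cv2.minAreaRect(P); print(ce[i].round(1),[round(float(x),1) for x in (*r[0],*r[1],r[2])])
E
python3 - <<'E'
from h import *
st();o=env.get_obs(); print(Ro.from_rotvec(o['tool_rot']).as_matrix().round(3))
rects('w4',.07)
c=load('wrist','w4')
for p in((258,135),(315,129),(320,178),(264,184)): print(onz(c,*p,.07).round(4))
t=cam('top')
for p in((375,194),(414,194),(419,216),(360,197)): print(onz(t,*p,0.01).round(3))
E
```

```text
6.6 [0.4565 0.0238 0.2753] [-0.105 -2.176  2.226] [-0.3  0.3 -0.8] 0.5006822352933381 [-0.08  0.11  1.78 -0.02  1.23  1.56]
[[-0.997  0.028 -0.067]
 [ 0.066 -0.023 -0.998]
 [-0.029 -0.999  0.021]]
[627.9 148.6] [461.9, -308.5, 98.7, 28.3, 0.9]
[560.7 149.2] [458.8, -231.1, 99.6, 27.2, 3.4]
[288.3 155.8] [474.5, 54.6, 50.1, 60.3, 2.4]
[0.4984 0.0829 0.07  ]
[0.5003 0.0254 0.07  ]
[0.4496 0.0239 0.07  ]
[0.4474 0.0827 0.07  ]
[ 0.615 -0.209  0.01 ]
[ 0.618 -0.351  0.01 ]
[ 0.539 -0.37   0.01 ]
[ 0.603 -0.154  0.01 ]
```

Emit:
{"fn": "jog_arm", "kwargs": {
  "plan": [
    {"travel": [0.009, 0.015, -0.03], "twist": 0.05},
    {"travel": [0.009, 0.016, -0.03], "twist": 0.05},
    {"travel": [0, 0, -0.03], "twist": 0},
    {"travel": [0, 0, -0.03], "twist": 0},
    {"travel": [0, 0, -0.015], "twist": 0},
    {"travel": [0, 0, 0], "twist": 0},
    {"travel": [0, 0, 0], "twist": 0}
  ],
  "hand": 1
}}

```text
time_s: 7.3
tool_pos: [0.4764, 0.0484, 0.1364]
tool_rot: [-0.003, 2.159, -2.215]
ft_force: [0.5, 0.1, 0.9]
finger_gap: 1.0
```

Emit:
{"fn": "jog_arm", "kwargs": {
  "plan": [
    {"travel": [-0.001, 0.006, -0.01], "twist": 0.03},
    {"travel": [0, 0, -0.025], "twist": 0.0},
    {"travel": [0, 0, -0.015], "twist": 0},
    {"travel": [0, 0, -0.01], "twist": 0},
    {"travel": [0, 0, 0], "twist": 0}
  ]
}}

```text
time_s: 7.8
tool_pos: [0.4797, 0.0538, 0.0778]
tool_rot: [-0.028, 2.136, -2.192]
ft_force: [-0.2, 0.3, -0.0]
finger_gap: 1.002
```

Emit:
{"fn": "jog_arm", "kwargs": {
  "plan": [
    {"travel": [-0.004, 0.001, -0.01], "twist": 0},
    {"travel": [-0.001, 0, -0.01], "twist": 0.0},
    {"travel": [0, 0, 0], "twist": 0}
  ]
}}

```text
time_s: 8.1
tool_pos: [0.4767, 0.055, 0.0588]
tool_rot: [-0.025, 2.134, -2.19]
ft_force: [-0.5, -0.2, 0.7]
finger_gap: 0.997
```

```bash
cat >> h.py <<'E'
def st():
    o=env.get_obs(); R=Ro.from_rotvec(o['tool_rot']).as_matrix(); print(o['time_s'],'pos',np.round(o['tool_pos'],4),'yaw %.3f'%np.arctan2(R[0,2],-R[1,2]),'tilt',R[:2,1].round(3),'F',np.round(o['ft_force'],1),'gap %.3f'%o['finger_gap'])
    g=o['tool_pos']-.005*R[:,1]; print('grasp pt',g.round(4))
E
python3 -c "
from h import *
st()"
```

```text
8.1 pos [0.4767 0.055  0.0588] yaw 0.070 tilt [ 0.049 -0.024] F [-0.5 -0.2  0.7] gap 0.997
grasp pt [0.4764 0.0551 0.0638]
```

Emit:
{"fn": "jog_arm", "kwargs": {
  "plan": [
    {"travel": [-0.001, 0, -0.005], "twist": -0.03},
    {"travel": [0, 0, 0], "twist": 0.0},
    {"travel": [0, 0, 0], "twist": 0},
    {"travel": [0, 0, 0], "twist": 0},
    {"travel": [0, 0, 0], "twist": 0}
  ],
  "hand": -1
}}

```text
time_s: 8.6
tool_pos: [0.4777, 0.0549, 0.0559]
tool_rot: [0.009, 2.145, -2.204]
ft_force: [-0.4, -0.2, -1.5]
finger_gap: 0.69
```

Emit:
{"fn": "jog_arm", "kwargs": {
  "plan": [
    {"travel": [0, 0, 0.02], "twist": 0},
    {"travel": [0, 0, 0.04], "twist": 0},
    {"travel": [0, 0, 0.045], "twist": 0},
    {"travel": [0, 0, 0.045], "twist": 0},
    {"travel": [0, 0, 0.045], "twist": 0},
    {"travel": [0, -0.03, 0.02], "twist": 0},
    {"travel": [0, -0.045, 0], "twist": 0},
    {"travel": [0, -0.045, 0], "twist": 0},
    {"travel": [0, -0.045, 0], "twist": 0},
    {"travel": [0.02, -0.045, 0], "twist": 0},
    {"travel": [0, 0, 0], "twist": 0}
  ]
}}

```text
time_s: 9.7
tool_pos: [0.4953, -0.1615, 0.2838]
tool_rot: [0.006, 2.133, -2.2]
ft_force: [0.2, 0.6, -0.3]
finger_gap: 0.69
```

Emit:
{"fn": "jog_arm", "kwargs": {
  "plan": [
    {"travel": [0.02, -0.04, 0], "twist": 0},
    {"travel": [0.02, -0.04, 0], "twist": 0},
    {"travel": [0.018, -0.04, 0], "twist": 0},
    {"travel": [0, -0.02, -0.03], "twist": 0},
    {"travel": [0, 0, -0.04], "twist": 0},
    {"travel": [0, 0, -0.04], "twist": 0},
    {"travel": [0, 0, -0.03], "twist": 0},
    {"travel": [0, 0, -0.02], "twist": 0},
    {"travel": [0, 0, 0], "twist": 0}
  ]
}}

```text
time_s: 10.6
tool_pos: [0.5529, -0.306, 0.1183]
tool_rot: [0.008, 2.134, -2.2]
ft_force: [-0.1, 0.5, -0.8]
finger_gap: 0.691
```

```bash
python3 - <<'E'
from h import *
st(); snap('wrist','w5')
E
```

```text
10.6 pos [ 0.5529 -0.306   0.1183] yaw 0.050 tilt [ 0.059 -0.029] F [-0.1  0.5 -0.8] gap 0.691
grasp pt [ 0.5526 -0.3059  0.1233]
```

View pics/w5.png

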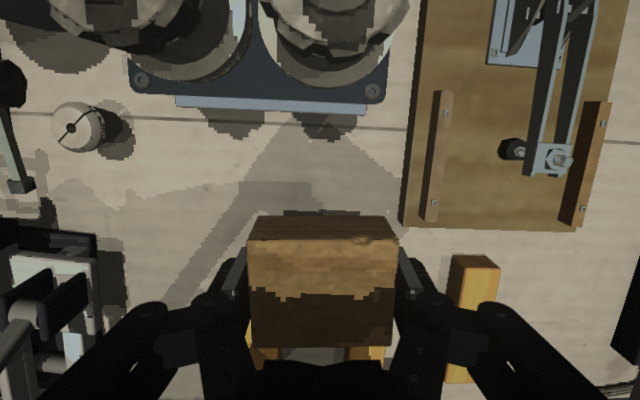

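Emit:
{"fn": "jog_arm", "kwargs": {
  "plan": [
    {"travel": [-0.006, 0.012, -0.03], "twist": 0},
    {"travel": [-0.001, 0, -0.03], "twist": 0},
    {"travel": [0, 0, -0.02], "twist": 0},
    {"travel": [0, 0, -0.01], "twist": 0},
    {"travel": [0, 0, 0], "twist": 0}
  ]
}}

```text
time_s: 11.15
tool_pos: [0.5533, -0.2972, 0.0364]
tool_rot: [0.022, 2.115, -2.202]
ft_force: [-0.5, -0.3, -1.4]
finger_gap: 0.691
```

Emit:
{"fn": "jog_arm", "kwargs": {
  "plan": [
    {"travel": [-0.008, 0.003, -0.008], "twist": 0},
    {"travel": [-0.002, 0, -0.006], "twist": 0},
    {"travel": [0, 0, -0.004], "twist": 0},
    {"travel": [0, 0, 0], "twist": 0}
  ]
}}

```text
time_s: 11.55
tool_pos: [0.5451, -0.2958, 0.0215]
tool_rot: [0.028, 2.107, -2.204]
ft_force: [0.1, 0.6, -0.7]
finger_gap: 0.689
```

Emit:
{"fn": "jog_arm", "kwargs": {
  "plan": [
    {"travel": [0, 0, -0.003], "twist": 0},
    {"travel": [0, 0, -0.002], "twist": 0},
    {"travel": [0, 0, 0], "twist": 0}
  ]
}}

```text
time_s: 11.85
tool_pos: [0.5458, -0.2964, 0.0169]
tool_rot: [0.029, 2.105, -2.204]
ft_force: [0.0, -0.2, -1.0]
finger_gap: 0.694
```

Emit:
{"fn": "jog_arm", "kwargs": {
  "plan": [
    {"travel": [0, 0, -0.002], "twist": 0},
    {"travel": [0, 0, 0], "twist": 0}
  ]
}}

```text
time_s: 12.05
tool_pos: [0.5462, -0.2966, 0.0162]
tool_rot: [0.03, 2.105, -2.204]
ft_force: [-0.6, -0.5, 0.5]
finger_gap: 0.691
```

Emit:
{"fn": "jog_arm", "kwargs": {
  "plan": [
    {"travel": [0, 0, 0], "twist": 0},
    {"travel": [0, 0, 0], "twist": 0},
    {"travel": [0, 0, 0], "twist": 0},
    {"travel": [0, 0, 0.03], "twist": 0},
    {"travel": [0, 0, 0.04], "twist": 0},
    {"travel": [0, 0, 0.045], "twist": 0},
    {"travel": [0, 0, 0.045], "twist": 0},
    {"travel": [-0.03, -0.02, 0.045], "twist": -0.03},
    {"travel": [-0.03, -0.025, 0.02], "twist": -0.03},
    {"travel": [-0.03, -0.025, 0], "twist": 0},
    {"travel": [0, 0, 0], "twist": 0}
  ],
  "hand": 1
}}

```text
time_s: 13.15
tool_pos: [0.4582, -0.3648, 0.2429]
tool_rot: [0.094, 2.127, -2.239]
ft_force: [0.3, 1.2, -0.2]
finger_gap: 0.999
```

```bash
python3 - <<'E'
from h import *
st(); snap('wrist','w6');rects('w6',.026)
E
```

```text
13.15 pos [ 0.4582 -0.3648  0.2429] yaw -0.008 tilt [ 0.08  -0.052] F [ 0.3  1.2 -0.2] gap 0.999
grasp pt [ 0.4578 -0.3646  0.2479]
[387.   60.6] [588.6, -444.4, 124.5, 97.5, 89.9]
[242.  96.] [545.3, -295.9, 50.4, 60.3, 2.4]
[376.6 176.8] [457.4, -435.8, 110.4, 29.7, 0.4]
[299.5 182.8] [453.0, -352.4, 30.2, 110.7, 88.1]
[216.7 187.7] [448.8, -263.4, 110.6, 29.8, 3.4]
```

View pics/w6.png

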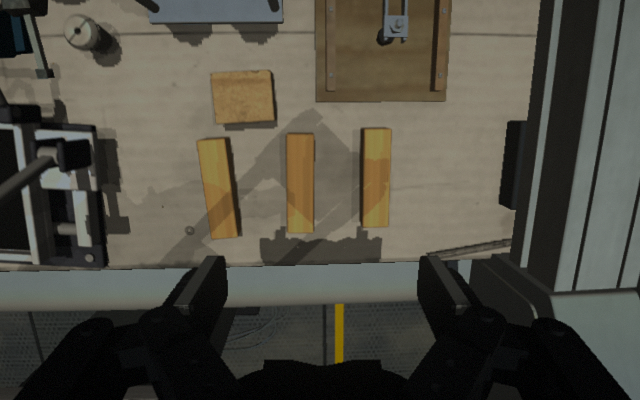

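Emit:
{"fn": "jog_arm", "kwargs": {
  "plan": [
    {"travel": [0, 0, 0], "twist": 0.14},
    {"travel": [0, 0, 0], "twist": 0.14},
    {"travel": [0, 0, 0], "twist": 0.14},
    {"travel": [0, 0, 0], "twist": 0.14},
    {"travel": [0, 0, 0], "twist": 0.14},
    {"travel": [0, 0, 0], "twist": 0.14},
    {"travel": [0, 0, 0], "twist": 0.14},
    {"travel": [0, 0, 0], "twist": 0.14},
    {"travel": [0, 0, 0], "twist": 0.14},
    {"travel": [0, 0, 0], "twist": 0.14},
    {"travel": [0, 0, 0], "twist": 0.14},
    {"travel": [0, 0, 0], "twist": 0.14}
  ]
}}

```text
time_s: 14.4
tool_pos: [0.4674, -0.3515, 0.2347]
tool_rot: [-1.194, 1.101, -1.025]
ft_force: [1.1, 0.5, -0.2]
finger_gap: 1.003
```

Emit:
{"fn": "jog_arm", "kwargs": {
  "plan": [
    {"travel": [0, 0, 0], "twist": 0.14},
    {"travel": [0, 0, 0], "twist": 0.14},
    {"travel": [0, 0, 0], "twist": 0.14},
    {"travel": [0, 0, 0], "twist": 0.14},
    {"travel": [0, 0, 0], "twist": 0.14},
    {"travel": [0, 0, 0], "twist": 0.14},
    {"travel": [0, 0, 0], "twist": 0.14},
    {"travel": [0, 0, 0], "twist": 0.14},
    {"travel": [0, 0, 0], "twist": 0.14},
    {"travel": [0, 0, 0], "twist": 0}
  ]
}}

```text
time_s: 15.4
tool_pos: [0.4754, -0.3399, 0.2254]
tool_rot: [-1.518, 0.135, 0.027]
ft_force: [0.3, 0.9, 0.0]
finger_gap: 1.003
```

```bash
python3 - <<'E'
from h import *
st(); snap('wrist','w7');rects('w7',.026)
E
```

```text
15.4 pos [ 0.4754 -0.3399  0.2254] yaw 3.070 tilt [-0.101  0.054] F [0.3 0.9 0. ] gap 1.003
grasp pt [ 0.4759 -0.3402  0.2304]
[385.2 154.2] [448.2, -263.4, 109.0, 30.1, 3.3]
[216.9 176.6] [456.6, -435.6, 109.7, 29.7, 0.4]
[300.4 181.4] [465.9, -352.5, 30.4, 82.0, 88.8]
```

Emit:
{"fn": "jog_arm", "kwargs": {
  "plan": [
    {"travel": [-0.009, -0.048, -0.005], "twist": 0.04},
    {"travel": [-0.009, -0.046, -0.02], "twist": 0.04},
    {"travel": [0, 0, -0.03], "twist": 0},
    {"travel": [0, 0, -0.03], "twist": 0},
    {"travel": [0, 0, -0.03], "twist": 0},
    {"travel": [0, 0, -0.02], "twist": 0},
    {"travel": [0, 0, 0], "twist": 0}
  ],
  "hand": 0.3
}}

```text
time_s: 16.15
tool_pos: [0.46, -0.4358, 0.0847]
tool_rot: [-1.523, 0.092, 0.066]
ft_force: [-0.9, 1.0, 0.0]
finger_gap: 0.652
```

```bash
python3 - <<'E'
from h import *
st(); snap('wrist','w8');rects('w8',.026,vmax=400)
E
```

```text
16.15 pos [ 0.46   -0.4358  0.0847] yaw 3.123 tilt [-0.101  0.047] F [-0.9  1.   0. ] gap 0.652
grasp pt [ 0.4605 -0.436   0.0897]
[584.1 198.6] [448.2, -263.6, 109.3, 30.0, 3.2]
[451.7 207.2] [452.5, -352.2, 29.5, 109.2, 88.8]
[319.6 264.8] [481.0, -435.7, 29.8, 61.4, 89.7]
[545.9 325.1] [532.0, -274.1, 54.2, 27.6, 47.3]
[323.8 349.4] [548.5, -433.9, 96.4, 27.0, 89.7]
```

Emit:
{"fn": "jog_arm", "kwargs": {
  "plan": [
    {"travel": [-0.002, 0, -0.025], "twist": 0.01},
    {"travel": [0, 0, -0.02], "twist": 0.01},
    {"travel": [0, 0, -0.015], "twist": 0},
    {"travel": [0, 0, -0.008], "twist": 0},
    {"travel": [0, 0, 0], "twist": 0}
  ]
}}

```text
time_s: 16.7
tool_pos: [0.4629, -0.4395, 0.022]
tool_rot: [-1.533, 0.075, 0.071]
ft_force: [0.6, -0.0, -0.3]
finger_gap: 0.647
```

Emit:
{"fn": "jog_arm", "kwargs": {
  "plan": [
    {"travel": [-0.006, 0.004, -0.007], "twist": 0},
    {"travel": [0, 0, -0.002], "twist": 0},
    {"travel": [0, 0, 0], "twist": 0}
  ]
}}

```text
time_s: 17.0
tool_pos: [0.4576, -0.4363, 0.0146]
tool_rot: [-1.536, 0.074, 0.068]
ft_force: [0.8, 0.3, 0.6]
finger_gap: 0.652
```

Close, then lift.

Emit:
{"fn": "jog_arm", "kwargs": {
  "plan": [
    {"travel": [0, 0, 0], "twist": 0},
    {"travel": [0, 0, 0], "twist": 0},
    {"travel": [0, 0, 0], "twist": 0},
    {"travel": [0, 0, 0], "twist": 0},
    {"travel": [0, 0, 0.02], "twist": 0},
    {"travel": [0, 0, 0.04], "twist": 0},
    {"travel": [0, 0, 0.045], "twist": 0},
    {"travel": [0, 0, 0.045], "twist": 0},
    {"travel": [0, 0, 0.045], "twist": 0},
    {"travel": [0, 0.02, 0.045], "twist": 0},
    {"travel": [0, 0.04, 0.01], "twist": 0},
    {"travel": [0, 0.045, 0], "twist": 0}
  ],
  "hand": -1
}}

```text
time_s: 18.2
tool_pos: [0.4561, -0.3326, 0.2729]
tool_rot: [-1.537, 0.078, 0.062]
ft_force: [0.7, 0.4, -0.6]
finger_gap: 0.341
```

Emit:
{"fn": "jog_arm", "kwargs": {
  "plan": [
    {"travel": [0, 0.045, 0], "twist": 0},
    {"travel": [0, 0.045, 0], "twist": 0},
    {"travel": [0, 0.045, 0], "twist": -0.02},
    {"travel": [0, 0.045, 0], "twist": -0.02},
    {"travel": [0, 0.045, 0], "twist": -0.02},
    {"travel": [0, 0.045, 0], "twist": 0},
    {"travel": [0.004, 0.045, 0], "twist": 0},
    {"travel": [0.004, 0.045, 0], "twist": 0},
    {"travel": [0, 0.035, 0], "twist": 0},
    {"travel": [0, 0, -0.03], "twist": 0},
    {"travel": [0, 0, -0.03], "twist": 0},
    {"travel": [0, 0, 0], "twist": 0}
  ]
}}

```text
time_s: 19.4
tool_pos: [0.4609, 0.0838, 0.2153]
tool_rot: [-1.534, 0.115, 0.008]
ft_force: [-1.1, -0.2, -1.4]
finger_gap: 0.338
```

```bash
python3 - <<'E'
from h import *
st()
E
```

```text
19.4 pos [0.4609 0.0838 0.2153] yaw 3.072 tilt [-0.078  0.038] F [-1.1 -0.2 -1.4] gap 0.338
grasp pt [0.4613 0.0836 0.2202]
```

Emit:
{"fn": "jog_arm", "kwargs": {
  "plan": [
    {"travel": [0.002, 0.002, -0.035], "twist": 0},
    {"travel": [0, 0, -0.035], "twist": 0},
    {"travel": [0, 0, -0.03], "twist": 0},
    {"travel": [0, 0, -0.025], "twist": 0},
    {"travel": [0, 0, -0.01], "twist": 0},
    {"travel": [0, 0, 0], "twist": 0}
  ]
}}

```text
time_s: 20.0
tool_pos: [0.4685, 0.0846, 0.0827]
tool_rot: [-1.534, 0.109, -0.001]
ft_force: [-0.7, -0.1, -0.9]
finger_gap: 0.335
```

Emit:
{"fn": "jog_arm", "kwargs": {
  "plan": [
    {"travel": [-0.004, 0.002, -0.008], "twist": 0},
    {"travel": [0, 0, -0.01], "twist": 0},
    {"travel": [0, 0, -0.006], "twist": 0},
    {"travel": [0, 0, 0], "twist": 0}
  ]
}}

```text
time_s: 20.4
tool_pos: [0.4674, 0.0866, 0.0606]
tool_rot: [-1.534, 0.104, -0.006]
ft_force: [-0.9, 0.9, -0.5]
finger_gap: 0.337
```

Emit:
{"fn": "jog_arm", "kwargs": {
  "plan": [
    {"travel": [-0.003, 0, -0.003], "twist": 0},
    {"travel": [0, 0, -0.003], "twist": 0},
    {"travel": [0, 0, 0], "twist": 0}
  ]
}}

```text
time_s: 20.7
tool_pos: [0.4649, 0.0865, 0.0558]
tool_rot: [-1.534, 0.102, -0.007]
ft_force: [0.6, -0.8, 1.6]
finger_gap: 0.339
```

Touching down; release and lift, heading back to the next blank.

Emit:
{"fn": "jog_arm", "kwargs": {
  "plan": [
    {"travel": [0, 0, 0], "twist": 0},
    {"travel": [0, 0, 0], "twist": 0},
    {"travel": [0, 0, 0], "twist": 0},
    {"travel": [0, 0, 0.03], "twist": 0},
    {"travel": [0, 0, 0.045], "twist": 0},
    {"travel": [0, 0, 0.045], "twist": 0},
    {"travel": [0, -0.01, 0.045], "twist": 0},
    {"travel": [0, -0.03, 0.03], "twist": 0},
    {"travel": [0, -0.045, 0.01], "twist": 0},
    {"travel": [0, -0.045, 0], "twist": 0},
    {"travel": [0, -0.045, 0], "twist": 0},
    {"travel": [0, -0.045, 0], "twist": 0}
  ],
  "hand": 0
}}

```text
time_s: 21.9
tool_pos: [0.4623, -0.1362, 0.2703]
tool_rot: [-1.536, 0.092, -0.001]
ft_force: [0.8, 0.2, -0.5]
finger_gap: 0.498
```

Emit:
{"fn": "jog_arm", "kwargs": {
  "plan": [
    {"travel": [0, -0.045, 0], "twist": 0},
    {"travel": [0, -0.045, 0], "twist": 0},
    {"travel": [0, -0.045, 0], "twist": 0},
    {"travel": [0, -0.045, -0.02], "twist": 0.03},
    {"travel": [-0.01, -0.03, -0.03], "twist": 0.02},
    {"travel": [0, 0, 0], "twist": 0}
  ],
  "hand": 0.3
}}

```text
time_s: 22.5
tool_pos: [0.4509, -0.3606, 0.2196]
tool_rot: [-1.542, 0.053, 0.032]
ft_force: [-0.7, 1.1, -0.4]
finger_gap: 0.654
```

```bash
python3 - <<'E'
from h import *
st(); snap('wrist','w9');rects('w9',.026,vmax=400)
E
```

```text
22.5 pos [ 0.4509 -0.3606  0.2196] yaw 3.128 tilt [-0.054  0.028] F [-0.7  1.1 -0.4] gap 0.654
grasp pt [ 0.4511 -0.3607  0.2246]
[412.3 173.2] [448.9, -263.4, 109.6, 29.4, 3.1]
[325.1 180. ] [453.0, -352.2, 30.5, 108.7, 88.7]
[368.1 263.5] [547.4, -296.0, 50.1, 60.1, 2.9]
[202.5 276.3] [564.3, -482.8, 53.7, 46.4, 0.0]
[282.7 304.2] [600.6, -405.4, 127.8, 55.8, 7.2]
```

Emit:
{"fn": "jog_arm", "kwargs": {
  "plan": [
    {"travel": [0.001, 0.008, -0.035], "twist": 0},
    {"travel": [0, 0, -0.04], "twist": 0},
    {"travel": [0, 0, -0.04], "twist": 0},
    {"travel": [0, 0, -0.03], "twist": 0},
    {"travel": [0, 0, -0.02], "twist": 0},
    {"travel": [0, 0, -0.01], "twist": 0},
    {"travel": [0, 0, 0], "twist": 0}
  ]
}}

```text
time_s: 23.25
tool_pos: [0.4585, -0.347, 0.0476]
tool_rot: [-1.547, 0.043, 0.024]
ft_force: [0.3, -0.0, -0.2]
finger_gap: 0.646
```

Emit:
{"fn": "jog_arm", "kwargs": {
  "plan": [
    {"travel": [-0.005, -0.005, -0.012], "twist": 0},
    {"travel": [-0.001, 0, -0.012], "twist": 0},
    {"travel": [0, 0, -0.007], "twist": 0},
    {"travel": [0, 0, 0], "twist": 0}
  ]
}}

```text
time_s: 23.65
tool_pos: [0.4545, -0.3536, 0.0179]
tool_rot: [-1.552, 0.039, 0.021]
ft_force: [-0.7, 0.3, -0.7]
finger_gap: 0.645
```

Emit:
{"fn": "jog_arm", "kwargs": {
  "plan": [
    {"travel": [-0.001, 0.001, -0.003], "twist": 0},
    {"travel": [0, 0, 0], "twist": 0}
  ]
}}

```text
time_s: 23.85
tool_pos: [0.4536, -0.3529, 0.015]
tool_rot: [-1.552, 0.039, 0.02]
ft_force: [0.4, 0.9, -0.3]
finger_gap: 0.654
```

Emit:
{"fn": "jog_arm", "kwargs": {
  "plan": [
    {"travel": [0, 0, 0], "twist": 0},
    {"travel": [0, 0, 0], "twist": 0},
    {"travel": [0, 0, 0], "twist": 0},
    {"travel": [0, 0, 0], "twist": 0},
    {"travel": [0, 0, 0.02], "twist": 0},
    {"travel": [0, 0, 0.04], "twist": 0},
    {"travel": [0, 0, 0.045], "twist": 0},
    {"travel": [0, 0, 0.045], "twist": 0},
    {"travel": [0, 0, 0.045], "twist": 0},
    {"travel": [0, 0.02, 0.045], "twist": 0},
    {"travel": [0, 0.04, 0.01], "twist": 0},
    {"travel": [0, 0.045, 0], "twist": 0}
  ],
  "hand": -1
}}

```text
time_s: 25.05
tool_pos: [0.4523, -0.2487, 0.2737]
tool_rot: [-1.553, 0.043, 0.014]
ft_force: [0.6, 1.2, -1.1]
finger_gap: 0.336
```

Emit:
{"fn": "jog_arm", "kwargs": {
  "plan": [
    {"travel": [0, 0.045, 0], "twist": 0},
    {"travel": [0, 0.045, 0], "twist": -0.02},
    {"travel": [0, 0.045, 0], "twist": -0.02},
    {"travel": [0, 0.045, 0], "twist": -0.02},
    {"travel": [0.002, 0.045, 0], "twist": 0},
    {"travel": [0.003, 0.045, 0], "twist": 0},
    {"travel": [0, 0, -0.03], "twist": 0},
    {"travel": [0, 0, -0.04], "twist": 0},
    {"travel": [0, 0, -0.04], "twist": 0},
    {"travel": [0, 0, -0.03], "twist": 0},
    {"travel": [0, 0, -0.015], "twist": 0},
    {"travel": [0, 0, 0], "twist": 0}
  ]
}}

```text
time_s: 26.25
tool_pos: [0.4542, 0.0392, 0.118]
tool_rot: [-1.551, 0.075, -0.038]
ft_force: [0.2, 0.1, -0.2]
finger_gap: 0.339
```

Emit:
{"fn": "jog_arm", "kwargs": {
  "plan": [
    {"travel": [0.003, -0.0115, -0.01], "twist": 0},
    {"travel": [0, 0, -0.02], "twist": 0},
    {"travel": [0, 0, -0.015], "twist": 0},
    {"travel": [0, 0, -0.008], "twist": 0},
    {"travel": [0, 0, 0], "twist": 0}
  ]
}}

```text
time_s: 26.75
tool_pos: [0.4622, 0.0241, 0.0658]
tool_rot: [-1.553, 0.068, -0.045]
ft_force: [-0.7, 0.3, -0.8]
finger_gap: 0.335
```

```bash
python3 - <<'E'
from h import *
st()
E
```

```text
26.75 pos [0.4622 0.0241 0.0658] yaw 3.069 tilt [-0.014  0.018] F [-0.7  0.3 -0.8] gap 0.335
grasp pt [0.4623 0.024  0.0708]
```

Emit:
{"fn": "jog_arm", "kwargs": {
  "plan": [
    {"travel": [-0.002, 0.003, -0.006], "twist": 0},
    {"travel": [-0.001, 0, -0.004], "twist": 0},
    {"travel": [0, 0, 0], "twist": 0}
  ]
}}

```text
time_s: 27.05
tool_pos: [0.4609, 0.0266, 0.0569]
tool_rot: [-1.553, 0.065, -0.048]
ft_force: [-0.3, -0.4, -0.6]
finger_gap: 0.341
```

Emit:
{"fn": "jog_arm", "kwargs": {
  "plan": [
    {"travel": [0, 0, -0.0015], "twist": 0},
    {"travel": [0, 0, 0], "twist": 0}
  ]
}}

```text
time_s: 27.25
tool_pos: [0.4611, 0.0267, 0.0564]
tool_rot: [-1.553, 0.064, -0.048]
ft_force: [-1.4, -0.1, 1.2]
finger_gap: 0.339
```

Emit:
{"fn": "jog_arm", "kwargs": {
  "plan": [
    {"travel": [0, 0, 0], "twist": 0},
    {"travel": [0, 0, 0], "twist": 0},
    {"travel": [0, 0, 0], "twist": 0},
    {"travel": [0, 0, 0.03], "twist": 0},
    {"travel": [0, 0, 0.045], "twist": 0},
    {"travel": [0, 0, 0.045], "twist": 0},
    {"travel": [0, -0.01, 0.045], "twist": 0},
    {"travel": [0, -0.03, 0.03], "twist": 0},
    {"travel": [0, -0.045, 0.01], "twist": 0},
    {"travel": [0, -0.045, 0], "twist": 0.04},
    {"travel": [0, -0.045, 0], "twist": 0.04},
    {"travel": [0, -0.045, 0], "twist": 0.04}
  ],
  "hand": 0
}}

```text
time_s: 28.45
tool_pos: [0.4594, -0.1959, 0.2722]
tool_rot: [-1.557, -0.044, 0.054]
ft_force: [1.9, -0.2, 0.0]
finger_gap: 0.506
```

Emit:
{"fn": "jog_arm", "kwargs": {
  "plan": [
    {"travel": [-0.005, -0.045, 0], "twist": 0},
    {"travel": [0, -0.02, -0.02], "twist": 0},
    {"travel": [0, 0, -0.02], "twist": 0},
    {"travel": [0, 0, 0], "twist": 0}
  ],
  "hand": 0.3
}}

```text
time_s: 28.85
tool_pos: [0.4543, -0.2715, 0.2321]
tool_rot: [-1.562, -0.043, 0.047]
ft_force: [0.1, 1.6, -0.7]
finger_gap: 0.648
```

```bash
python3 - <<'E'
from h import *
st(); snap('wrist','w10');rects('w10',.026,vmax=400)
E
```

```text
28.85 pos [ 0.4543 -0.2715  0.2321] yaw -3.085 tilt [-0.003  0.008] F [ 0.1  1.6 -0.7] gap 0.648
grasp pt [ 0.4543 -0.2715  0.2371]
[328.  158.5] [448.1, -264.1, 109.2, 30.6, 3.4]
[620.2 203.4] [471.3, 67.5, 33.9, 124.2, 85.7]
[292.6 245.6] [547.0, -297.9, 49.7, 59.9, 3.1]
[167.5 264.4] [598.3, -437.1, 122.4, 136.9, 0.2]
```

View pics/w10.png

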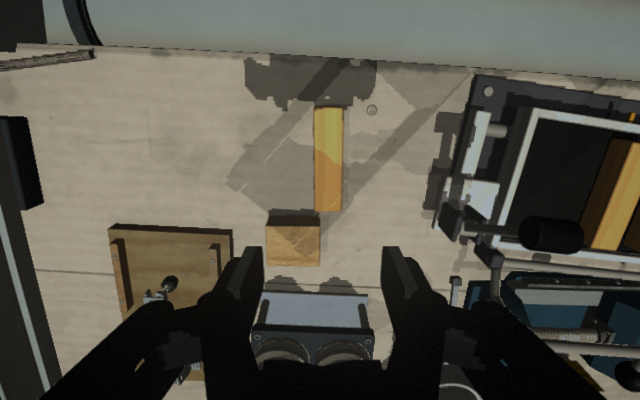

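Emit:
{"fn": "jog_arm", "kwargs": {
  "plan": [
    {"travel": [-0.008, 0.007, -0.035], "twist": 0},
    {"travel": [0, 0, -0.04], "twist": 0},
    {"travel": [0, 0, -0.04], "twist": 0},
    {"travel": [0, 0, -0.035], "twist": 0},
    {"travel": [0, 0, -0.02], "twist": 0},
    {"travel": [0, 0, -0.01], "twist": 0},
    {"travel": [0, 0, 0], "twist": 0}
  ]
}}

```text
time_s: 29.6
tool_pos: [0.4534, -0.2642, 0.0567]
tool_rot: [-1.573, -0.059, 0.041]
ft_force: [-0.4, -0.0, -0.7]
finger_gap: 0.653
```

Emit:
{"fn": "jog_arm", "kwargs": {
  "plan": [
    {"travel": [-0.005, 0, -0.015], "twist": 0},
    {"travel": [-0.001, 0, -0.015], "twist": 0},
    {"travel": [-0.001, 0, -0.009], "twist": 0},
    {"travel": [0, 0, -0.002], "twist": 0},
    {"travel": [0, 0, 0], "twist": 0}
  ]
}}

```text
time_s: 30.1
tool_pos: [0.452, -0.2669, 0.0212]
tool_rot: [-1.581, -0.069, 0.035]
ft_force: [0.2, 0.4, 0.4]
finger_gap: 0.65
```

```bash
python3 - <<'E'
from h import *
st(); snap('wrist','w11');rects('w11',.026,vmax=400)
E
```

```text
30.1 pos [ 0.452  -0.2669  0.0212] yaw -3.076 tilt [ 0.021 -0.01 ] F [0.2 0.4 0.4] gap 0.650
grasp pt [ 0.4519 -0.2669  0.0262]
[333.2 174.3] [406.2, -266.2, 25.3, 28.1, 4.0]
[329.6 321.1] [474.9, -262.0, 50.6, 29.8, 3.5]
```

Emit:
{"fn": "jog_arm", "kwargs": {
  "plan": [
    {"travel": [-0.004, 0.003, -0.004], "twist": 0},
    {"travel": [0, 0, -0.002], "twist": 0},
    {"travel": [0, 0, 0], "twist": 0}
  ]
}}

```text
time_s: 30.45
tool_pos: [0.4488, -0.2644, 0.0166]
tool_rot: [-1.583, -0.071, 0.034]
ft_force: [-0.5, 0.6, 0.1]
finger_gap: 0.647
```

Emit:
{"fn": "jog_arm", "kwargs": {
  "plan": [
    {"travel": [0, 0, 0], "twist": 0},
    {"travel": [0, 0, 0], "twist": 0},
    {"travel": [0, 0, 0], "twist": 0},
    {"travel": [0, 0, 0], "twist": 0},
    {"travel": [0, 0, 0.02], "twist": 0},
    {"travel": [0, 0, 0.04], "twist": 0},
    {"travel": [0, 0, 0.045], "twist": 0},
    {"travel": [0, 0, 0.045], "twist": -0.03},
    {"travel": [0, 0, 0.045], "twist": -0.03},
    {"travel": [0, 0, 0.045], "twist": -0.03},
    {"travel": [0, 0.03, 0.01], "twist": -0.03},
    {"travel": [0, 0.045, 0], "twist": 0}
  ],
  "hand": -1
}}

```text
time_s: 31.65
tool_pos: [0.4468, -0.1901, 0.2756]
tool_rot: [-1.582, 0.033, -0.069]
ft_force: [1.0, 1.0, -2.1]
finger_gap: 0.335
```

Emit:
{"fn": "jog_arm", "kwargs": {
  "plan": [
    {"travel": [0, 0.045, 0], "twist": 0},
    {"travel": [0, 0.045, 0], "twist": 0},
    {"travel": [0.002, 0.04, 0], "twist": 0},
    {"travel": [0.002, 0.02, 0], "twist": 0},
    {"travel": [0, 0, -0.03], "twist": 0},
    {"travel": [0, 0, -0.04], "twist": 0},
    {"travel": [0, 0, -0.04], "twist": 0},
    {"travel": [0, 0, -0.03], "twist": 0},
    {"travel": [0, 0, -0.015], "twist": 0},
    {"travel": [0, 0, 0], "twist": 0}
  ]
}}

```text
time_s: 32.65
tool_pos: [0.4486, -0.0286, 0.1184]
tool_rot: [-1.582, 0.023, -0.071]
ft_force: [0.2, 0.4, -1.2]
finger_gap: 0.338
```

```bash
python3 - <<'E'
from h import *
st()
E
```

```text
32.65 pos [ 0.4486 -0.0286  0.1184] yaw 3.082 tilt [ 0.03  -0.012] F [ 0.2  0.4 -1.2] gap 0.338
grasp pt [ 0.4484 -0.0286  0.1234]
```

Emit:
{"fn": "jog_arm", "kwargs": {
  "plan": [
    {"travel": [0.003, -0.004, -0.01], "twist": -0.01},
    {"travel": [0, 0, -0.02], "twist": 0},
    {"travel": [0, 0, -0.015], "twist": 0},
    {"travel": [0, 0, -0.008], "twist": 0},
    {"travel": [0, 0, 0], "twist": 0}
  ]
}}

```text
time_s: 33.15
tool_pos: [0.4563, -0.0346, 0.066]
tool_rot: [-1.583, 0.026, -0.087]
ft_force: [-0.6, -0.0, -1.4]
finger_gap: 0.338
```

Emit:
{"fn": "jog_arm", "kwargs": {
  "plan": [
    {"travel": [-0.002, 0.001, -0.005], "twist": 0},
    {"travel": [0, 0, -0.003], "twist": 0},
    {"travel": [0, 0, 0], "twist": 0}
  ]
}}

```text
time_s: 33.45
tool_pos: [0.4559, -0.0341, 0.059]
tool_rot: [-1.584, 0.023, -0.09]
ft_force: [0.2, 0.4, -0.9]
finger_gap: 0.334
```

Emit:
{"fn": "jog_arm", "kwargs": {
  "plan": [
    {"travel": [0, 0, -0.002], "twist": 0},
    {"travel": [0, 0, -0.001], "twist": 0},
    {"travel": [0, 0, 0], "twist": 0}
  ]
}}

```text
time_s: 33.75
tool_pos: [0.4564, -0.0341, 0.0574]
tool_rot: [-1.584, 0.022, -0.091]
ft_force: [-0.7, -0.4, 1.5]
finger_gap: 0.336
```

Emit:
{"fn": "jog_arm", "kwargs": {
  "plan": [
    {"travel": [0, 0, 0], "twist": 0},
    {"travel": [0, 0, 0], "twist": 0},
    {"travel": [0, 0, 0], "twist": 0},
    {"travel": [0, 0, 0.03], "twist": 0},
    {"travel": [0, 0, 0.045], "twist": 0},
    {"travel": [0, 0, 0.045], "twist": 0},
    {"travel": [0, 0, 0.045], "twist": 0},
    {"travel": [0, 0, 0.045], "twist": 0},
    {"travel": [0, 0, 0.02], "twist": 0},
    {"travel": [0, 0, 0], "twist": 0}
  ],
  "hand": 0
}}

```text
time_s: 34.75
tool_pos: [0.4543, -0.0336, 0.2964]
tool_rot: [-1.584, 0.022, -0.091]
ft_force: [0.9, -0.3, 0.2]
finger_gap: 0.498
```

```bash
python3 - <<'E'
from h import *
st(); snap('wrist','w12');rects('w12',.066,vmax=400)
c=load('wrist','w12'); print(proj(c,[.4542,-.1273,.1756]))
E
```

```text
34.75 pos [ 0.4543 -0.0336  0.2964] yaw 3.069 tilt [ 0.043 -0.016] F [ 0.9 -0.3  0.2] gap 0.498
grasp pt [ 0.4541 -0.0335  0.3014]
[324.2 150.3] [455.7, -34.3, 30.2, 109.8, 85.9]
[380.4 150.1] [459.8, 26.8, 30.4, 109.8, 85.7]
[435.1 150.1] [463.8, 86.5, 30.2, 109.8, 85.9]
[133.1 225.1] [528.2, -272.3, 44.9, 54.6, 2.4]
[ 63.8 264.6] [616.5, -391.2, 192.8, 122.0, 0.2]
(np.float64(207.16373629324443), np.float64(192.4684631675879))
```

View pics/w12.png

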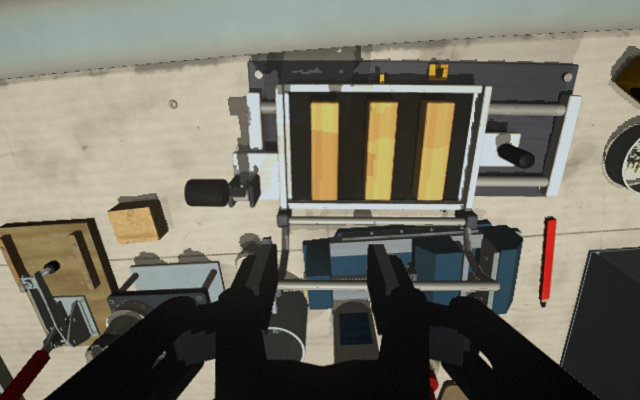

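Emit:
{"fn": "jog_arm", "kwargs": {
  "plan": [
    {"travel": [0, -0.045, 0], "twist": 0},
    {"travel": [0, -0.045, 0], "twist": 0},
    {"travel": [0, 0, -0.02], "twist": 0},
    {"travel": [0, 0, -0.02], "twist": 0},
    {"travel": [0, 0, 0], "twist": 0}
  ]
}}

```text
time_s: 35.3
tool_pos: [0.45, -0.1247, 0.2459]
tool_rot: [-1.58, 0.029, -0.081]
ft_force: [-0.1, 1.1, -0.3]
finger_gap: 0.503
```

Emit:
{"fn": "jog_arm", "kwargs": {
  "plan": [
    {"travel": [0.002, -0.0025, -0.025], "twist": 0},
    {"travel": [0, 0, -0.025], "twist": 0},
    {"travel": [0, 0, -0.015], "twist": 0},
    {"travel": [0, 0, -0.008], "twist": 0},
    {"travel": [0, 0, 0], "twist": 0}
  ]
}}

```text
time_s: 35.8
tool_pos: [0.4492, -0.1251, 0.1671]
tool_rot: [-1.576, 0.035, -0.074]
ft_force: [-0.1, 0.0, -0.7]
finger_gap: 0.503
```

Emit:
{"fn": "jog_arm", "kwargs": {
  "plan": [
    {"travel": [0.005, -0.001, 0.003], "twist": 0},
    {"travel": [0, 0, 0], "twist": 0}
  ]
}}

```text
time_s: 36.0
tool_pos: [0.4551, -0.1261, 0.171]
tool_rot: [-1.576, 0.034, -0.074]
ft_force: [0.5, 0.4, 0.3]
finger_gap: 0.503
```

Emit:
{"fn": "jog_arm", "kwargs": {
  "plan": [
    {"travel": [0, 0, 0], "twist": 0},
    {"travel": [0, 0, 0], "twist": 0},
    {"travel": [0, 0, 0], "twist": 0},
    {"travel": [0, 0, 0], "twist": 0},
    {"travel": [-0.012, 0.001, -0.0055], "twist": 0},
    {"travel": [-0.0115, 0.001, -0.007], "twist": 0},
    {"travel": [-0.0105, 0.001, -0.008], "twist": 0},
    {"travel": [-0.009, 0.001, -0.0095], "twist": 0},
    {"travel": [0, 0, 0], "twist": 0}
  ],
  "hand": -1
}}

```text
time_s: 36.9
tool_pos: [0.439, -0.1311, 0.1622]
tool_rot: [-1.593, -0.012, -0.126]
ft_force: [12.0, 4.1, -15.5]
finger_gap: 0.34
```

Emit:
{"fn": "jog_arm", "kwargs": {
  "plan": [
    {"travel": [-0.008, 0.003, -0.012], "twist": 0.02},
    {"travel": [-0.01, 0.001, -0.012], "twist": 0.02},
    {"travel": [0, 0, 0], "twist": 0}
  ]
}}

```text
time_s: 37.2
tool_pos: [0.4278, -0.1311, 0.1492]
tool_rot: [-1.601, -0.059, -0.11]
ft_force: [8.3, 2.6, -5.2]
finger_gap: 0.338
```

```bash
python3 - <<'E'
from h import *
st()
E
```

```text
37.2 pos [ 0.4278 -0.1311  0.1492] yaw 3.107 tilt [ 0.106 -0.033] F [ 8.3  2.6 -5.2] gap 0.338
grasp pt [ 0.4273 -0.131   0.1542]
```

Emit:
{"fn": "jog_arm", "kwargs": {
  "plan": [
    {"travel": [-0.01, 0.003, -0.012], "twist": -0.02},
    {"travel": [-0.01, 0.002, -0.013], "twist": -0.01},
    {"travel": [-0.009, 0.001, -0.013], "twist": 0},
    {"travel": [0, 0, 0], "twist": 0}
  ]
}}

```text
time_s: 37.6
tool_pos: [0.4057, -0.1291, 0.1194]
tool_rot: [-1.61, -0.048, -0.152]
ft_force: [1.4, 2.9, -1.4]
finger_gap: 0.34
```

Emit:
{"fn": "jog_arm", "kwargs": {
  "plan": [
    {"travel": [-0.007, 0.002, -0.012], "twist": 0},
    {"travel": [-0.005, 0.002, -0.013], "twist": 0},
    {"travel": [-0.004, 0.001, -0.013], "twist": 0},
    {"travel": [-0.003, 0, -0.01], "twist": 0},
    {"travel": [0, 0, 0], "twist": 0}
  ]
}}

```text
time_s: 38.1
tool_pos: [0.3912, -0.1268, 0.0738]
tool_rot: [-1.614, -0.053, -0.16]
ft_force: [-2.0, -0.6, -6.4]
finger_gap: 0.338
```

```bash
python3 - <<'E'
from h import *
st()
E
```

```text
38.1 pos [ 0.3912 -0.1268  0.0738] yaw 3.071 tilt [ 0.133 -0.05 ] F [-2.  -0.6 -6.4] gap 0.338
grasp pt [ 0.3905 -0.1265  0.0787]
```

Emit:
{"fn": "jog_arm", "kwargs": {
  "plan": [
    {"travel": [-0.004, 0.001, -0.006], "twist": 0},
    {"travel": [-0.001, 0, -0.006], "twist": 0},
    {"travel": [0, 0, -0.006], "twist": 0},
    {"travel": [0, 0, 0], "twist": 0}
  ]
}}

```text
time_s: 38.5
tool_pos: [0.3909, -0.1278, 0.0604]
tool_rot: [-1.618, -0.062, -0.167]
ft_force: [-5.5, 1.7, 15.5]
finger_gap: 0.338
```

Emit:
{"fn": "jog_arm", "kwargs": {
  "plan": [
    {"travel": [0, 0, 0], "twist": 0},
    {"travel": [0, 0, 0], "twist": 0},
    {"travel": [0, 0, 0], "twist": 0},
    {"travel": [0, 0, 0.02], "twist": 0},
    {"travel": [0, 0, 0.03], "twist": 0},
    {"travel": [0, 0, 0.04], "twist": 0},
    {"travel": [0.01, 0, 0.045], "twist": 0},
    {"travel": [0.02, 0.02, 0.045], "twist": 0},
    {"travel": [0.02, 0.03, 0.03], "twist": 0},
    {"travel": [0.02, 0.04, 0.01], "twist": 0},
    {"travel": [0, 0.04, 0], "twist": 0},
    {"travel": [0, 0, 0], "twist": 0}
  ],
  "hand": 0
}}

```text
time_s: 39.7
tool_pos: [0.4613, 0.0057, 0.2898]
tool_rot: [-1.617, -0.062, -0.168]
ft_force: [0.4, -0.3, -0.5]
finger_gap: 0.501
```

```bash
python3 - <<'E'
from h import *
st(); snap('wrist','w13')
c=load('wrist','w13'); print('bk',proj(c,[.455,.026,.112]),'lk',proj(c,[.384,-.122,.072]))
E
```

```text
39.7 pos [0.4613 0.0057 0.2898] yaw 3.071 tilt [ 0.143 -0.054] F [ 0.4 -0.3 -0.5] gap 0.501
grasp pt [0.4606 0.006  0.2947]
bk (np.float64(352.51220012234484), np.float64(138.71776703049713)) lk (np.float64(194.86857887049302), np.float64(64.39191137409378))
```

View pics/w13.png

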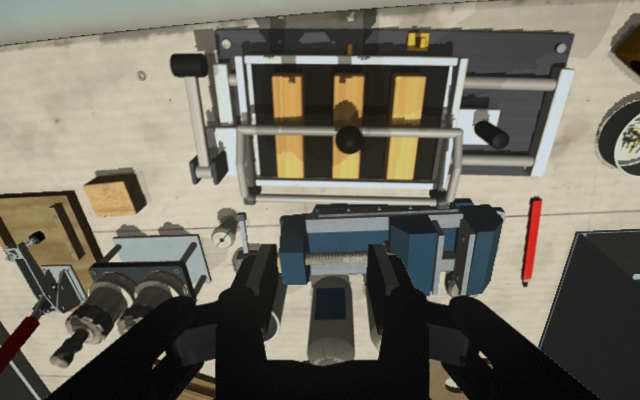

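Emit:
{"fn": "jog_arm", "kwargs": {
  "plan": [
    {"travel": [0, 0, 0], "twist": -0.14},
    {"travel": [0, 0, 0], "twist": -0.14},
    {"travel": [0, 0, 0], "twist": -0.14},
    {"travel": [0, 0, 0], "twist": -0.14},
    {"travel": [0, 0, 0], "twist": -0.14},
    {"travel": [0, 0, 0], "twist": -0.14},
    {"travel": [0, 0, 0], "twist": -0.14},
    {"travel": [0, 0, 0], "twist": -0.14},
    {"travel": [0, 0, 0], "twist": -0.14},
    {"travel": [0, 0, 0], "twist": -0.14},
    {"travel": [0, 0, 0], "twist": -0.14},
    {"travel": [0, 0, 0], "twist": -0.14}
  ]
}}

```text
time_s: 40.95
tool_pos: [0.4546, -0.0115, 0.2818]
tool_rot: [-1.246, 1.392, -1.457]
ft_force: [0.6, -0.6, -1.1]
finger_gap: 0.501
```

Emit:
{"fn": "jog_arm", "kwargs": {
  "plan": [
    {"travel": [0, 0, 0], "twist": -0.14},
    {"travel": [0, 0, 0], "twist": -0.14},
    {"travel": [0, 0, 0], "twist": -0.14},
    {"travel": [0, 0, 0], "twist": -0.14},
    {"travel": [0, 0, 0], "twist": -0.14},
    {"travel": [0, 0, 0], "twist": -0.14},
    {"travel": [0, 0, 0], "twist": -0.14},
    {"travel": [0, 0, 0], "twist": -0.14},
    {"travel": [0, 0, 0], "twist": -0.14},
    {"travel": [0, 0, 0], "twist": -0.1},
    {"travel": [0, 0, 0], "twist": 0}
  ]
}}

```text
time_s: 42.05
tool_pos: [0.4488, -0.0281, 0.2735]
tool_rot: [0.044, -2.17, 1.994]
ft_force: [-0.5, -0.5, 0.2]
finger_gap: 0.5
```

```bash
python3 - <<'E'
from h import *
st(); im=snap('wrist','w14')
c=load('wrist','w14'); print('bk',proj(c,[.455,.024,.112]),'lk',proj(c,[.384,-.122,.072]),'ptr',proj(c,[.381,.031,.04]),'mark',proj(c,[.382,.096,.04]))
cv2.imwrite('pics/c14.png',cv2.resize(im[:,80:560],None,fx=1.6,fy=1.45))
E
```

```text
42.05 pos [ 0.4488 -0.0281  0.2735] yaw -0.123 tilt [-0.152  0.093] F [-0.5 -0.5  0.2] gap 0.500
grasp pt [ 0.4496 -0.0286  0.2785]
bk (np.float64(276.3146978865203), np.float64(147.86930396767895)) lk (np.float64(433.3355278230843), np.float64(186.91252636282383)) ptr (np.float64(293.9504695256873), np.float64(187.26029351489117)) mark (np.float64(241.0088068801834), np.float64(190.70421650850565))
```

View pics/w14.png

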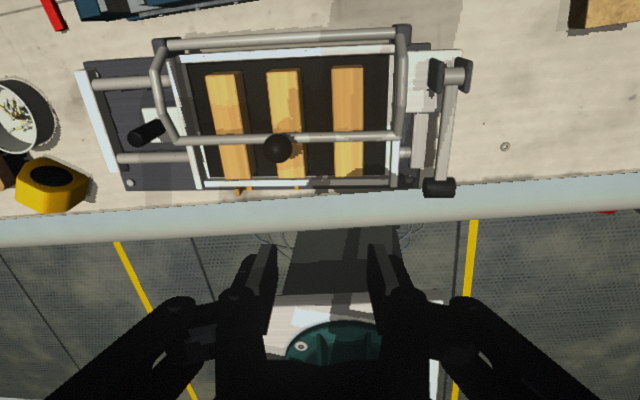

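Emit:
{"fn": "jog_arm", "kwargs": {
  "plan": [
    {"travel": [0.003, 0.026, 0], "twist": 0.025},
    {"travel": [0, 0.026, 0], "twist": 0.02},
    {"travel": [0, 0, -0.03], "twist": 0},
    {"travel": [0, 0, -0.03], "twist": 0},
    {"travel": [0, 0, -0.025], "twist": 0},
    {"travel": [0, 0, -0.015], "twist": 0},
    {"travel": [0, 0, 0], "twist": 0}
  ]
}}

```text
time_s: 42.8
tool_pos: [0.452, 0.0216, 0.1696]
tool_rot: [0.118, -2.197, 2.032]
ft_force: [0.4, 0.3, -0.3]
finger_gap: 0.5
```

```bash
python3 - <<'E'
from h import *
st()
E
```

```text
42.8 pos [0.452  0.0216 0.1696] yaw -0.054 tilt [-0.157  0.081] F [ 0.4  0.3 -0.3] gap 0.500
grasp pt [0.4528 0.0212 0.1745]
```

Emit:
{"fn": "jog_arm", "kwargs": {
  "plan": [
    {"travel": [0.001, 0.003, -0.015], "twist": -0.02},
    {"travel": [0, 0, -0.02], "twist": 0},
    {"travel": [0, 0, -0.012], "twist": 0},
    {"travel": [0, 0, -0.006], "twist": 0},
    {"travel": [0, 0, 0], "twist": 0}
  ]
}}

```text
time_s: 43.3
tool_pos: [0.4551, 0.0231, 0.1171]
tool_rot: [0.1, -2.194, 2.027]
ft_force: [0.4, 0.0, 0.4]
finger_gap: 0.503
```

```bash
python3 - <<'E'
from h import *
st(); im=snap('wrist','w15'); cv2.imwrite('pics/c15.png',im[80:400,140:500])
E
```

```text
43.3 pos [0.4551 0.0231 0.1171] yaw -0.067 tilt [-0.153  0.083] F [0.4 0.  0.4] gap 0.503
grasp pt [0.4559 0.0227 0.122 ]
```

View pics/c15.png

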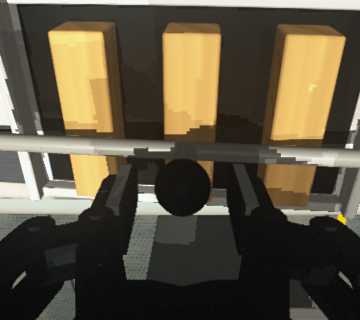

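Emit:
{"fn": "jog_arm", "kwargs": {
  "plan": [
    {"travel": [0, 0, -0.004], "twist": 0},
    {"travel": [0, 0, -0.003], "twist": 0},
    {"travel": [0, 0, 0], "twist": 0}
  ]
}}

```text
time_s: 43.65
tool_pos: [0.4568, 0.0228, 0.1116]
tool_rot: [0.096, -2.196, 2.029]
ft_force: [-0.3, -0.2, -0.3]
finger_gap: 0.498
```

Emit:
{"fn": "jog_arm", "kwargs": {
  "plan": [
    {"travel": [0, 0, 0], "twist": 0},
    {"travel": [0, 0, 0], "twist": 0},
    {"travel": [0, 0, 0], "twist": 0},
    {"travel": [0, 0, 0], "twist": 0},
    {"travel": [0, 0, 0], "twist": 0}
  ],
  "hand": -1
}}

```text
time_s: 44.15
tool_pos: [0.4571, 0.0231, 0.1122]
tool_rot: [0.096, -2.196, 2.03]
ft_force: [-0.3, 0.6, -0.3]
finger_gap: 0.264
```

Emit:
{"fn": "jog_arm", "kwargs": {
  "plan": [
    {"travel": [0, 0, 0], "twist": 0},
    {"travel": [0, 0, 0], "twist": 0},
    {"travel": [-0.001, 0, -0.004], "twist": 0},
    {"travel": [0, 0, -0.001], "twist": 0},
    {"travel": [0, 0, 0], "twist": 0}
  ],
  "hand": 0
}}

```text
time_s: 44.65
tool_pos: [0.456, 0.0228, 0.1067]
tool_rot: [0.096, -2.196, 2.03]
ft_force: [-0.1, -0.4, 0.2]
finger_gap: 0.505
```

Emit:
{"fn": "jog_arm", "kwargs": {
  "plan": [
    {"travel": [0, 0, 0], "twist": 0},
    {"travel": [0, 0, 0], "twist": 0},
    {"travel": [0, 0, 0], "twist": 0},
    {"travel": [0, 0, 0], "twist": 0}
  ],
  "hand": -1
}}

```text
time_s: 45.05
tool_pos: [0.456, 0.023, 0.107]
tool_rot: [0.096, -2.196, 2.03]
ft_force: [-0.4, -0.5, 0.8]
finger_gap: 0.269
```

Emit:
{"fn": "jog_arm", "kwargs": {
  "plan": [
    {"travel": [0.002, 0, 0.003], "twist": 0},
    {"travel": [0.002, 0, 0.003], "twist": 0},
    {"travel": [0.0015, 0, 0.003], "twist": 0},
    {"travel": [0, 0, 0], "twist": 0}
  ]
}}

```text
time_s: 45.45
tool_pos: [0.4612, 0.0226, 0.1154]
tool_rot: [0.097, -2.194, 2.029]
ft_force: [0.9, 0.6, -7.0]
finger_gap: 0.271
```

Emit:
{"fn": "jog_arm", "kwargs": {
  "plan": [
    {"travel": [0, 0, 0.0005], "twist": 0},
    {"travel": [0, 0, 0], "twist": 0},
    {"travel": [0, 0, 0], "twist": 0}
  ]
}}

```text
time_s: 45.75
tool_pos: [0.4611, 0.0227, 0.1152]
tool_rot: [0.098, -2.194, 2.029]
ft_force: [0.6, -0.9, -6.9]
finger_gap: 0.269
```

Held for 0.3 s at ~7 N. Return and release, then rise and inspect.

Emit:
{"fn": "jog_arm", "kwargs": {
  "plan": [
    {"travel": [-0.002, 0, -0.003], "twist": 0},
    {"travel": [-0.002, 0, -0.003], "twist": 0},
    {"travel": [-0.001, 0, -0.002], "twist": 0},
    {"travel": [0, 0, 0], "twist": 0}
  ]
}}

```text
time_s: 46.15
tool_pos: [0.4561, 0.023, 0.1074]
tool_rot: [0.097, -2.196, 2.029]
ft_force: [1.1, 0.1, -1.0]
finger_gap: 0.267
```

Emit:
{"fn": "jog_arm", "kwargs": {
  "plan": [
    {"travel": [0, 0, 0], "twist": 0},
    {"travel": [0, 0, 0], "twist": 0},
    {"travel": [0, 0, 0], "twist": 0},
    {"travel": [0, 0, 0.02], "twist": 0},
    {"travel": [0, 0, 0.04], "twist": 0},
    {"travel": [0, 0, 0.04], "twist": 0},
    {"travel": [0, 0.03, 0.04], "twist": 0},
    {"travel": [0, 0.03, 0.02], "twist": 0},
    {"travel": [0, 0, 0], "twist": 0}
  ],
  "hand": 0
}}

```text
time_s: 47.05
tool_pos: [0.4549, 0.0836, 0.274]
tool_rot: [0.095, -2.195, 2.027]
ft_force: [0.5, -0.1, -0.9]
finger_gap: 0.498
```

```bash
python3 - <<'E'
from h import *
st(); im=snap('wrist','w16')
c=load('wrist','w16')
for n,X in(('bk',[.455,.024,.112]),('lk',[.384,-.124,.072]),('post',[.473,.17,.09]),('ptr',[.381,.031,.04]),('mark',[.382,.096,.04])): print(n,np.round(proj(c,X),1))
hsv=cv2.cvtColor(im,cv2.COLOR_BGR2HSV)
n,l,s,ce=cv2.connectedComponentsWithStats(cv2.inRange(hsv,(10,90,60),(32,255,255)))
for i in range(1,n):
    if s[i,4]>5: print(s[i],ce[i].round(1))
u,v=map(int,proj(c,[.382,.065,.04])); cr=im[max(v-30,0):v+30,max(u-70,0):u+70]; print(u-70,v-30)
a=cv2.resize(cr,None,fx=5.6,fy=5.6,interpolation=cv2.INTER_CUBIC)[:336]; b=cv2.resize(im[:260],(784,int(260*784/640)))[:264]; cv2.imwrite('pics/c16.png',np.vstack([a,b]) if a.shape[1]==784 else a); print(a.shape)
E
```

```text
47.05 pos [0.4549 0.0836 0.274 ] yaw -0.069 tilt [-0.149  0.084] F [ 0.5 -0.1 -0.9] gap 0.498
grasp pt [0.4557 0.0832 0.279 ]
bk [404.5 147.4]
lk [540.2 194.8]
post [243.6 128. ]
ptr [386.5 188.3]
mark [330.4 189.2]
[ 324   66   34   65 2093] [340.5  97.8]
[ 384   66   41   67 2221] [403.4  98.8]
[ 443   67   50   68 2428] [468.1 100.3]
[78 84  5  7 11] [79.9 87.1]
[99 89  3  7  8] [99.9 91.8]
[92 93  6  8 28] [94.1 96.6]
[   0  132   76   51 3130] [ 35.  157.6]
[ 324  140   31   38 1112] [338.7 158.6]
[  87  143   71   61 2094] [115.7 178.4]
[380 142  33  38 795] [393.3 164.6]
[ 436  144   41   38 1253] [455.9 161.8]
[134 153   8   5   8] [137.5 155. ]
[318 184  19  10  96] [326.7 187.5]
[387 187   6   4  20] [389.2 188.6]
[475 230  23  67 635] [485.7 262.5]
[124 235  35  74 577] [141.1 270. ]
[187 382  11  18 103] [191.2 391.6]
[  0 393  46   7 216] [ 18.9 397. ]
286 158
(336, 784, 3)
```

View pics/c16.png

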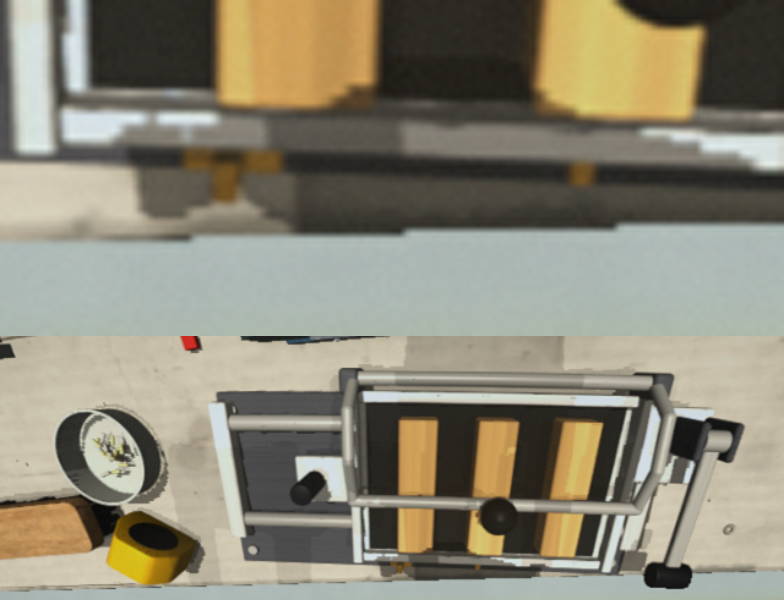

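Emit:
{"fn": "jog_arm", "kwargs": {
  "plan": [
    {"travel": [0, 0.02, 0], "twist": 0.142},
    {"travel": [0, 0.02, 0], "twist": 0.142},
    {"travel": [0, 0.02, 0], "twist": 0.142},
    {"travel": [0, 0.02, 0], "twist": 0.142},
    {"travel": [0, 0.01, 0], "twist": 0.142},
    {"travel": [0, 0, 0], "twist": 0.142},
    {"travel": [0, 0, 0], "twist": 0.142},
    {"travel": [0, 0, 0], "twist": 0.142},
    {"travel": [0, 0, 0], "twist": 0.142},
    {"travel": [0, 0, 0], "twist": 0.142},
    {"travel": [0, 0, 0], "twist": 0.142},
    {"travel": [0, 0, 0], "twist": 0}
  ]
}}

```text
time_s: 48.3
tool_pos: [0.4489, 0.1628, 0.2579]
tool_rot: [-1.401, 1.192, -1.306]
ft_force: [-0.8, 0.0, -0.4]
finger_gap: 0.502
```

```bash
python3 - <<'E'
from h import *
st()
c=load('wrist','w16')
b=onz(c,326.3,192.5,.04); p=onz(c,389.6,190,.04); ey=np.array([.077,.997,0]); print('blade',b,'ptr',p,'dist',(b-p)@ey)
c2=load('wrist','w2'); k=2.28
b=onz(c2,125+325/k,60+336/k,.04); p=onz(c2,125+441/k,60+328/k,.04); print('w2',b,p,(b-p)@ey)
A=onz(c2,125+230/k,60+216/k,.082);B=onz(c2,125+655/k,60+216/k,.082); print('barlen',np.linalg.norm(A-B))
print('post',onz(c,246,128.3,.09))
E
```

```text
48.3 pos [0.4489 0.1628 0.2579] yaw 1.552 tilt [-0.087 -0.177] F [-0.8  0.  -0.4] gap 0.502
grasp pt [0.4494 0.1636 0.2628]
blade [0.37780541 0.10109196 0.04      ] ptr [0.37869107 0.02743751 0.04      ] dist 0.0733652941377697
w2 [0.38007283 0.10142846 0.04      ] [0.37970187 0.03244629 0.04      ] 0.06880378572622349
barlen 0.21599487471893228
post [0.47260978 0.16776928 0.09      ]
```

Emit:
{"fn": "jog_arm", "kwargs": {
  "plan": [
    {"travel": [0.011, 0.003, -0.02], "twist": -0.03},
    {"travel": [0.011, 0.002, -0.03], "twist": -0.03},
    {"travel": [0, 0, -0.03], "twist": 0},
    {"travel": [0, 0, -0.03], "twist": 0},
    {"travel": [0, 0, -0.015], "twist": 0},
    {"travel": [0, 0, 0], "twist": 0}
  ]
}}

```text
time_s: 48.9
tool_pos: [0.4709, 0.163, 0.1251]
tool_rot: [-1.366, 1.267, -1.368]
ft_force: [-0.2, -0.5, 0.5]
finger_gap: 0.503
```

```bash
python3 - <<'E'
from h import *
st(); im=snap('wrist','w17'); c=load('wrist','w17')
q=np.array(proj(c,[.4727,.168,.09])); g=cv2.cvtColor(im,cv2.COLOR_BGR2GRAY); print(q)
hsv=cv2.cvtColor(im,cv2.COLOR_BGR2HSV); u,v=map(int,q)
sub=g[v-40:v+44:6,u-60:u+64:6]; print(sub)
E
```

```text
48.9 pos [0.4709 0.163  0.1251] yaw 1.463 tilt [-0.106 -0.172] F [-0.2 -0.5  0.5] gap 0.503
grasp pt [0.4715 0.1639 0.13  ]
[330.7660849  220.21383373]
[[ 77  76  59  38  41  42 113 114  84  23  24  24  26 123 128 125  89  87
   92  38 105]
 [112  87  64  42  44  45 111 113  27  22  24  27  26 123 129 122  85  86
   88  39 100]
 [108 118  82  43  45  65 111 112  22  24  22  25  24 123 124 123  89  87
   89  37 106]
 [ 90  91  76  46  94  95 105 114  21  24  25  23  25 122 127 121  84  86
   91  38 112]
 [ 86  93  77  32  34  32 102 163  23  23  25  25  26  96  81  79  37  38
   40  38 115]
 [ 57  57  57  32  36  33 194 156  27  28  32  28  25 226 227 226  36  38
   39  40 123]
 [ 75  78  81  75  90  90 175  54  25  28  27  32  23 226 229 223  80  85
   86  80  79]
 [ 73  76  73  71  79  76  78  79  25  31  29  29  48  84  88  84  83  84
  105 108 115]
 [ 77  78  77  75  90  88  89  89  80  25  26  54  86  87  88  89  86  87
   88  89  88]
 [170 200 246 248 248 248 247 247 219 217 214 232 231 229 226 222 217 214
  210 203 193]
 [166 187 207 231 242 238 237 109  79  81 165 155 121 114 221 245 247 246
  219 160 156]
 [ 56  32  41  43  40  43  33  29  27  40  45  43  50  47  49  48  48  28
   59  54  48]
 [ 31  30  43  43  44  44  29  35  42  40  43  46  49  48  48  47  48  28
   59  58  51]
 [ 30  31  40  39  40  44  32  32  40  43  42  41  45  44  45  45  47  30
   58  58  30]]
```

Emit:
{"fn": "jog_arm", "kwargs": {
  "plan": [
    {"travel": [0.0, 0.004, -0.02], "twist": 0},
    {"travel": [0, 0, -0.02], "twist": 0},
    {"travel": [0, 0, -0.01], "twist": 0},
    {"travel": [0, 0, -0.005], "twist": 0},
    {"travel": [0, 0, 0], "twist": 0}
  ]
}}

```text
time_s: 49.45
tool_pos: [0.475, 0.1664, 0.0729]
tool_rot: [-1.355, 1.269, -1.377]
ft_force: [-0.7, 0.1, 0.5]
finger_gap: 0.501
```

Emit:
{"fn": "jog_arm", "kwargs": {
  "plan": [
    {"travel": [-0.002, 0.001, -0.003], "twist": 0},
    {"travel": [0, 0, 0], "twist": 0}
  ]
}}

```text
time_s: 49.65
tool_pos: [0.4739, 0.1676, 0.0711]
tool_rot: [-1.353, 1.269, -1.379]
ft_force: [-0.6, 0.2, 0.7]
finger_gap: 0.499
```

Emit:
{"fn": "jog_arm", "kwargs": {
  "plan": [
    {"travel": [0, 0, 0], "twist": 0},
    {"travel": [0, 0, 0], "twist": 0},
    {"travel": [0, 0, 0], "twist": 0},
    {"travel": [0, 0, 0], "twist": 0},
    {"travel": [0, 0, 0], "twist": 0}
  ],
  "hand": -1
}}

```text
time_s: 50.15
tool_pos: [0.4707, 0.1676, 0.0722]
tool_rot: [-1.355, 1.272, -1.378]
ft_force: [-2.0, 0.1, -3.1]
finger_gap: 0.204
```

Emit:
{"fn": "jog_arm", "kwargs": {
  "plan": [
    {"travel": [0.001, 0.012, 0], "twist": 0},
    {"travel": [0.001, 0.014, 0], "twist": 0},
    {"travel": [0.001, 0.014, 0], "twist": 0},
    {"travel": [0.001, 0.012, 0], "twist": 0},
    {"travel": [0, 0, 0], "twist": 0}
  ]
}}

```text
time_s: 50.65
tool_pos: [0.4745, 0.2176, 0.0722]
tool_rot: [-1.362, 1.269, -1.382]
ft_force: [-3.0, 2.8, -1.3]
finger_gap: 0.207
```

```bash
python3 - <<'E'
from h import *
st(); im=snap('wrist','w18'); c=load('wrist','w18'); print(np.round(proj(c,[.378,.101,.04]),1))
hsv=cv2.cvtColor(im,cv2.COLOR_BGR2HSV)
n,l,s,ce=cv2.connectedComponentsWithStats(cv2.inRange(hsv,(10,90,50),(32,255,255)))
for i in range(1,n):
    if s[i,4]>5: print(s[i],ce[i].round(1),onz(c,*ce[i],.04).round(3))
E
```

```text
50.65 pos [0.4745 0.2176 0.0722] yaw 1.453 tilt [-0.103 -0.177] F [-3.   2.8 -1.3] gap 0.207
grasp pt [0.475  0.2185 0.0771]
[215.8 366. ]
[  47    0  135   39 2976] [121.8  16.3] [0.402 0.329 0.04 ]
[ 293  327   58   36 1099] [320.7 339.3] [0.46  0.131 0.04 ]
[228 379   5   7  22] [229.7 382.2] [0.383 0.081 0.04 ]
```

```bash
python3 - <<'E'
from h import *
im=snap('scene','s2'); c=cam('scene'); t=cam('top'); im2=snap('top','t2')
def f(im,c,lo,X):
    hsv=cv2.cvtColor(im,cv2.COLOR_BGR2HSV); u,v=proj(c,X); print('exp',round(u,1),round(v,1))
    n,l,s,ce=cv2.connectedComponentsWithStats(cv2.inRange(hsv,lo,(32,255,255)))
    for i in range(1,n):
        if s[i,4]>2 and abs(ce[i][0]-u)<60 and abs(ce[i][1]-v)<25: print(s[i],ce[i].round(1),onz(c,*ce[i],.04).round(3))
for nm,i0 in(('old',cv2.imread('pics/scene0.png')),('new',im)):
    print(nm); f(i0,c,(12,100,60),[.38,.101,.04])
for nm,i0 in(('old',cv2.imread('pics/top0.png')),('new',im2)):
    print(nm); f(i0,t,(12,90,60),[.38,.101,.04])
w=cv2.imread('pics/w18.png'); print(cv2.cvtColor(w,cv2.COLOR_BGR2HSV)[355:379:3,195:245:5].tolist()[4])
E
```

```text
old
exp 271.4 246.5
[271 219  25  13 258] [283.  224.5] [0.488 0.052 0.04 ]
[297 242   3   4   9] [298.3 243.4] [0.378 0.035 0.04 ]
[267 246  10  13  66] [271.7 253.9] [0.345 0.106 0.04 ]
new
exp 271.4 246.5
old
exp 287.2 257.0
[285 255   7   5  34] [287.9 257.1] [0.38  0.099 0.04 ]
[306 257   2   2   4] [306.5 257.5] [0.38  0.033 0.04 ]
new
exp 287.2 257.0
[274 235  10  14 127] [278.4 241.9] [0.433 0.134 0.04 ]
[291 238  10  13 113] [295.4 243.9] [0.427 0.074 0.04 ]
[308 239  11  13 120] [312.9 245.2] [0.424 0.011 0.04 ]
[285 255   7   5  34] [287.9 257.1] [0.38  0.099 0.04 ]
[294 255   2   3   5] [294.6 256.2] [0.384 0.075 0.04 ]
[[120, 17, 15], [50, 64, 12], [150, 102, 10], [140, 45, 17], [140, 48, 16], [0, 0, 13], [105, 32, 16], [70, 43, 18], [70, 43, 18], [165, 39, 13]]
```

Emit:
{"fn": "jog_arm", "kwargs": {
  "plan": [
    {"travel": [0.001, 0.011, 0], "twist": 0},
    {"travel": [0.001, 0.01, 0], "twist": 0},
    {"travel": [0, 0.001, 0], "twist": 0},
    {"travel": [0, 0, 0], "twist": 0}
  ]
}}

```text
time_s: 51.2
tool_pos: [0.4758, 0.2358, 0.0722]
tool_rot: [-1.367, 1.267, -1.385]
ft_force: [-3.6, -2.0, -2.1]
finger_gap: 0.206
```

```bash
python3 - <<'E'
from h import *
st(); t=cam('top'); c=cam('scene'); 
def f(im,c,lo,X):
    hsv=cv2.cvtColor(im,cv2.COLOR_BGR2HSV); u,v=proj(c,X)
    n,l,s,ce=cv2.connectedComponentsWithStats(cv2.inRange(hsv,lo,(32,255,255)))
    for i in range(1,n):
        if s[i,4]>2 and abs(ce[i][0]-u)<60 and abs(ce[i][1]-v)<25: print(s[i],ce[i].round(1),onz(c,*ce[i],.04).round(3))
f(snap('top','t3'),t,(12,90,60),[.38,.101,.04])
E
```

```text
51.2 pos [0.4758 0.2358 0.0722] yaw 1.453 tilt [-0.104 -0.182] F [-3.6 -2.  -2.1] gap 0.206
grasp pt [0.4763 0.2367 0.0771]
[268 235  11  14 131] [273.1 241.4] [0.434 0.153 0.04 ]
[285 237  11  13 114] [290.1 243.4] [0.428 0.092 0.04 ]
[303 239  10  13 119] [307.6 244.8] [0.425 0.03  0.04 ]
[285 255   7   5  34] [287.9 257.1] [0.38  0.099 0.04 ]
```

Emit:
{"fn": "jog_arm", "kwargs": {
  "plan": [
    {"travel": [0, 0.005, 0], "twist": 0},
    {"travel": [0, 0, 0], "twist": 0},
    {"travel": [0, 0, 0], "twist": 0}
  ]
}}

```text
time_s: 51.55
tool_pos: [0.4761, 0.2406, 0.0722]
tool_rot: [-1.366, 1.267, -1.386]
ft_force: [-2.8, -2.1, -1.1]
finger_gap: 0.199
```

Emit:
{"fn": "jog_arm", "kwargs": {
  "plan": [
    {"travel": [0, 0, 0], "twist": 0},
    {"travel": [0, 0, 0], "twist": 0},
    {"travel": [0, 0, 0], "twist": 0},
    {"travel": [0, 0, 0.02], "twist": 0},
    {"travel": [0, 0, 0.04], "twist": 0},
    {"travel": [0, 0, 0.045], "twist": -0.14},
    {"travel": [0, -0.03, 0.045], "twist": -0.14},
    {"travel": [0, -0.04, 0.03], "twist": -0.14},
    {"travel": [0, -0.04, 0], "twist": -0.14},
    {"travel": [0, -0.02, 0], "twist": -0.14},
    {"travel": [0, 0, 0], "twist": -0.14},
    {"travel": [0, 0, 0], "twist": -0.14}
  ],
  "hand": 0
}}

```text
time_s: 52.75
tool_pos: [0.4761, 0.1087, 0.2583]
tool_rot: [-0.675, 2.09, -2.001]
ft_force: [-0.5, -0.1, 0.6]
finger_gap: 0.5
```

Emit:
{"fn": "jog_arm", "kwargs": {
  "plan": [
    {"travel": [0, 0, 0], "twist": -0.14},
    {"travel": [0, 0, 0], "twist": -0.14},
    {"travel": [0, 0, 0], "twist": -0.14},
    {"travel": [0, 0, 0], "twist": -0.1},
    {"travel": [0, 0, 0], "twist": 0}
  ]
}}

```text
time_s: 53.25
tool_pos: [0.4762, 0.107, 0.2595]
tool_rot: [0.083, -2.176, 1.978]
ft_force: [0.1, -1.2, 0.2]
finger_gap: 0.501
```

```bash
python3 - <<'E'
from h import *
st(); im=snap('wrist','w19'); c=load('wrist','w19'); 
u,v=proj(c,[.378,.101,.04]); print(u,v)
hsv=cv2.cvtColor(im,cv2.COLOR_BGR2HSV); m=cv2.inRange(hsv,(10,90,50),(32,255,255))
n,l,s,ce=cv2.connectedComponentsWithStats(m)
for i in range(1,n):
    if s[i,4]>5: print(s[i],ce[i].round(1),onz(c,*ce[i],.04).round(3))
u,v=int(u),int(v); print(u-30,v-18); print('\n'.join(''.join('#' if x else '.' for x in r) for r in m[v-18:v+14,u-30:u+30]))
E
```

```text
53.25 pos [0.4762 0.107  0.2595] yaw -0.109 tilt [-0.175  0.103] F [ 0.1 -1.2  0.2] gap 0.501
grasp pt [0.4771 0.1065 0.2644]
352.29189445895287 207.3794519092035
[ 399   79   44   71 2634] [419.8 113.6] [0.482 0.027 0.04 ]
[ 337   80   35   70 2305] [353.9 114.5] [0.486 0.092 0.04 ]
[ 272   82   40   68 2354] [291.7 115.7] [0.49  0.155 0.04 ]
[ 97 106   5   7  15] [ 99.  108.9] [0.517 0.365 0.04 ]
[119 111   2   7   9] [119.7 113.4] [0.51  0.343 0.04 ]
[112 113   8  10  36] [115.  118.4] [0.506 0.35  0.04 ]
[   0  155  101   54 4227] [ 47.7 181.5] [0.437 0.476 0.04 ]
[ 279  160   35   34 1067] [296.2 176. ] [0.422 0.161 0.04 ]
[366 160   3   6  10] [367.3 162.2] [0.433 0.081 0.04 ]
[ 397  160   36   34 1123] [413.9 176.1] [0.414 0.032 0.04 ]
[ 111  163   71   61 2384] [142.5 197.2] [0.407 0.355 0.04 ]
[339 172  30  22 411] [353.8 186.1] [0.406 0.098 0.04 ]
[100 184   3   6   9] [101.2 186.1] [0.426 0.404 0.04 ]
[343 200  18  10  64] [351.2 203.5] [0.383 0.102 0.04 ]
[491 232  22  70 634] [501.6 266.4] [ 0.282 -0.078  0.04 ]
[145 246  29  54 414] [159.2 271.4] [0.289 0.377 0.04 ]
[20
[... 1427 characters left out ...]
.............................
............................................................
............................................................
............................................................
............................................................
............................................................
............................................................
............................................................
............................................................
............................................................
............................................................
............................................................
```

```bash
python3 - <<'E'
from h import *
ey=np.array([.077,.997])
for f in('w16','w19'):
    c=load('wrist',f); hsv=cv2.cvtColor(cv2.imread(f'pics/{f}.png'),cv2.COLOR_BGR2HSV)
    n,l,s,ce=cv2.connectedComponentsWithStats(cv2.inRange(hsv,(10,90,50 if f=='w19' else 60),(32,255,255)))
    for i in range(1,n):
        if s[i,4]>1900 and s[i,1]<90 and ce[i][0]>200:
            cn=cv2.findContours((l==i).astype('uint8'),0,2)[0][0]
            P=np.array([onz(c,*p[0],.066)[:2] for p in cn]).astype('f4')*1000
            r=cv2.minAreaRect(P); print(f,np.round(r[0],1),np.round(r[1],1),round(r[2],1),'y*',round(float(np.array(r[0])@ey),1))
c=load('wrist','w19'); b=onz(c,351,208,.04); print('blade y* w19',b[:2]@ey*1000)
c=load('wrist','w16'); print('blade,ptr y* w16',onz(c,326.3,192.5,.04)[:2]@ey*1000,onz(c,389.6,190,.04)[:2]@ey*1000)
# ball: dark blob near expected
for f,y in(('w16',.024),('w19',.098)):
    c=load('wrist',f); g=cv2.imread(f'pics/{f}.png',0); u,v=map(int,proj(c,[.455+(y-.024)*.077,y,.112]))
    m=(g[v-22:v+22,u-22:u+22]<40).astype('uint8'); m=cv2.morphologyEx(m,cv2.MORPH_OPEN,np.ones((9,9))); M=cv2.moments(m,True); p=(u-22+M['m10']/M['m00'],v-22+M['m01']/M['m00']); print(f,'ball',np.round(p,1),M['m00'],onz(c,*p,.112)[:2]@ey*1000)
E
```

```text
w16 [489.7  79. ] [31.2 60.5] 86.2 y* 116.5
w16 [485.6  19.7] [32.  61.7] 85.8 y* 57.0
w16 [481.5 -39.6] [36.2 62.2] 86.0 y* -2.4
w19 [487.3  32.1] [34.  64.9] 85.6 y* 69.5
w19 [491.7  92. ] [31.4 64.7] 85.6 y* 129.6
w19 [495.8 150.3] [34. 64.] 85.6 y* 188.0
blade y* w19 131.28569126546373
blade,ptr y* w16 129.87970063124996 56.514406493480244
w16 ball [408.  145.9] 650.0 56.190181918483404
w19 ball [347.4 170.3] 776.0 134.5861656054753
```

```bash
python3 - <<'E'
from h import *
im=snap('top','t4'); t=cam('top')
for f in('top0','t4'):
    i0=cv2.imread(f'pics/{f}.png'); hsv=cv2.cvtColor(i0,cv2.COLOR_BGR2HSV)
    n,l,s,ce=cv2.connectedComponentsWithStats(cv2.inRange(hsv,(12,90,80),(32,255,255)))
    print(f,[(ce[i].round(1).tolist(),int(s[i,4]),onz(t,*ce[i],.03).round(3)[:2].tolist()) for i in range(1,n) if s[i,4]>20 and ce[i][1]<275 and ce[i][0]>150])
a=cv2.imread('pics/top0.png',0)[205:235,195:235]
print('tin diff',cv2.absdiff(a,cv2.cvtColor(im,cv2.COLOR_BGR2GRAY)[205:235,195:235]).mean())
print('lever knob px exp', [round(x) for x in proj(t,[.390,-.05,.072])]); g=cv2.cvtColor(im,cv2.COLOR_BGR2GRAY); u,v=map(int,proj(t,[.390,-.05,.072])); print(g[v-8:v+9:2,u-10:u+11:2])
st(); print(np.abs(env.get_obs()['qvel']).max())
E
```

```text
top0 [([453.5, 165.9], 22, [0.722, -0.49]), ([426.1, 165.5], 32, [0.721, -0.39]), ([433.6, 190.4], 45, [0.631, -0.417]), ([451.7, 191.9], 26, [0.627, -0.483]), ([455.3, 200.4], 25, [0.597, -0.496]), ([300.0, 228.5], 165, [0.482, 0.059]), ([437.7, 239.6], 235, [0.454, -0.433]), ([390.0, 240.9], 249, [0.446, -0.262]), ([414.7, 240.3], 249, [0.45, -0.351]), ([179.4, 237.9], 736, [0.436, 0.495]), ([215.3, 247.5], 199, [0.406, 0.361]), ([287.9, 257.1], 34, [0.38, 0.1])]
t4 [([453.1, 165.9], 21, [0.722, -0.489]), ([426.4, 165.6], 25, [0.721, -0.391]), ([455.4, 200.3], 25, [0.597, -0.497]), ([399.9, 214.1], 201, [0.542, -0.296]), ([309.5, 226.6], 97, [0.49, 0.026]), ([179.3, 237.9], 738, [0.436, 0.495]), ([271.5, 241.1], 114, [0.434, 0.16]), ([215.2, 247.4], 195, [0.406, 0.362]), ([308.1, 244.0], 61, [0.428, 0.029])]
tin diff 4.556666666666667
lever knob px exp [330, 256]
[[ 82  65  78  73  68  78 166 136  74  75  77]
 [ 80 133 138 138 134 130 168 138 101  93  93]
 [ 70  63  80  96  98 100 166 137 143 157 155]
 [ 66  44  63  67  56  60 136 101  51  66  75]
 [ 66  34  60  68  45  38  39  40  46  77  78]
 [ 60  33  60  67  39  39  40  49  56  75  77]
 [ 36  34  61  68  45  34  33  33  42  74  75]
 [ 35  37  70  75  64  44  45  44  46  74  75]
 [ 42  41  73  79  74  60  46  46  52  75  76]]
53.35 pos [0.4764 0.1072 0.2594] yaw -0.105 tilt [-0.175  0.103] F [ 0.9  0.6 -0.2] gap 0.501
grasp pt [0.4773 0.1067 0.2643]
0.0073532072106137275
```

```bash
python3 -c "
from plant import env
print(env.hand_in())"
```

```text
the job is handed in; nothing more can be done
None
```

I completed every step and handed the job in at about 53 s of robot time. No verdict was reported.

- **Lever and block:** I lifted the lever until the bar sprang open. The old block now stands on the bench at about (0.54, -0.30), clear of the slideway.
- **Battens:** All three lie flat in the bed, about 60 mm apart, front to back.
- **Catch check:** I pressed the lever down and let go. I then tugged the bar's knob up about 8 mm with about 7 N and held it for 0.3 s; the catch held the first time.
- **Sled:** I slid it 73 mm left by its post, then released the post and raised the arm clear.

**Last checks:**
- The lever knob and bar ball were where they should be when shut.
- The block and the tape measure had not moved. The tin's patch of the picture changed only slightly. I did not re-measure the collet or the nut.
- I could not see the pointer directly at the end, as it is hidden by the blade, so I worked out its place from other things. The distance the batten moved puts it 1 to 2 mm short of the mark. The ball's position puts it about 3 mm past, though that reading was poor. Both are inside the 8 mm limit.

**Drift:** The tool tilted by up to about 0.2 rad during the run. I turned it half round twice so that later tilt would work against it. The sled slipped about 4 mm to the right while I was working the lever, and I allowed for that in the slide.

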